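Refill the jar dispenser on the salon sill

TASK

Shut the dispenser: work the wooden wedge backward out from under its heavy gate panel in small tugs of about 2 cm, letting the panel come to rest after each tug so that it sinks bit by bit and never drops or gets lifted, and lay the wedge flat, lengthwise on the cork strip. Once the gate is fully down, set every lavender jar from the red tray onto the steel tip tray, and with all of them on it raise the tip tray by its bar handle to tip them together into the hopper; then bring the empty tip tray back down level. Leave the ring dish, the clip stand, the glass file, the brush cup and the bottles where they stand.

Things in the scene. Friction and masses are not known exactly. Their poses are not given: they have to be found in the camera images.
- hopper: fixed wooden bin, 210 mm (its x) by 200 mm (its y), open on top, walls 90 mm tall; the sill is its floor. Origin: its centre at sill level, z up. Gate on its -y side, tip tray on its +y side. Posts 90 mm tall, 22 mm wide at x = +-112, y = -97 mm flank the gate.
- gate (a joint): height in m of the gate panel over its shut place (0 = fully down; starts at 0.021 to 0.025 resting on the wedge). A steel-edged wooden board 198 mm wide (hopper x), 15 mm thick (hopper y -105 to -90 mm), 110 mm tall, 0.8 kg, sliding only up and down.
- wedge_mid (a point): loose wooden wedge 200 mm long, 40 mm wide, about 140 g. The point is the middle of its length and width, 18 mm above its underside; z up. At its -x end a flat tail block, 60 mm long, 36 mm high (hold it here: its middle is 70 mm towards -x); then a 140 mm ramp falling to a 3 mm tip at its +x end. Ends lying on the cork strip.
- wedge_tip (a point): the wedge's thin tip, 100 mm from its middle. It starts inside the hopper, under the panel; the wedge is pulled out along its own -x (about the hopper's -y) against 10 to 20 N of drag, and is clear once this point has passed hopper y = -105 mm.
- strip: fixed flat cork strip on the sill in front of the hopper, 90 mm in its x by 260 mm in its y, 5 mm thick; origin at the centre of its underside. The wedge ends up on it, long side along the strip's y, either way round.
- tray: fixed red lacquered tray, 200 mm in its x by 360 mm in its y, rim 16 mm high, floor 5 mm thick; origin at the centre of its underside. The jars stand in it among a white ring dish (68 mm across, 24 mm high) and a steel clip stand (base 54 mm across, 95 mm tall), which must stay.
- tip_hinge (a point): middle of the tip tray's hinge line, 94 mm above the sill; the hinge line runs along the hopper's x at hopper y = 97 mm.
- tip_in (a point): centre of the tip tray's inner floor, 65 mm outward from the hinge, 100 mm above the sill when level. Its x runs along the hinge line, its y outward from the hopper, z off the floor; frame turns with the tip tray. Floor 197 mm in x by 130 mm in y; side rims (at x = +-100 mm) 16 mm and outer rim 24 mm above the floor; open towards the hopper.
- tip_handle (a point): middle of the tip tray's round bar handle, 12 mm thick, 110 mm long along the hinge line, held 37 mm clear of the outer rim; 170 mm outward from and 30 mm above the hinge when level (124 mm above the sill).
- jar1_center (a point): one of up to four alike closed lavender plastic jars, upright cylinder 50 mm across and 60 mm tall with a screw lid as wide as the body, about 80 g; the point is its centre, 30 mm above its underside; z is the jar's axis. Starts standing in the red tray; absent (None) in some starts.
- jar2_center (a point): one of up to four alike closed lavender plastic jars, upright cylinder 50 mm across and 60 mm tall with a screw lid as wide as the body, about 80 g; the point is its centre, 30 mm above its underside; z is the jar's axis. Starts standing in the red tray; absent (None) in some starts.
- jar3_center (a point): one of up to four alike closed lavender plastic jars, upright cylinder 50 mm across and 60 mm tall with a screw lid as wide as the body, about 80 g; the point is its centre, 30 mm above its underside; z is the jar's axis. Starts standing in the red tray; absent (None) in some starts.
- jar4_center (a point): one of up to four alike closed lavender plastic jars, upright cylinder 50 mm across and 60 mm tall with a screw lid as wide as the body, about 80 g; the point is its centre, 30 mm above its underside; z is the jar's axis. Starts standing in the red tray; absent (None) in some starts.
- dish: white ceramic ring dish in the red tray, 68 mm across, 24 mm high; origin under its centre. Must stay.
- stand: steel clip stand holding a nail tip, in the red tray; base 54 mm across, 95 mm tall; origin under its centre. Must stay.
- file: glass nail file, 150 by 14 by 5 mm, on the sill. Must stay.
- cup: blue cup of brushes, 68 mm across, 170 mm tall, on the left. Must stay.
- lotion: white bottle, 52 mm across, 130 mm tall, far right. Must stay.
- remover: amber glass bottle, 60 mm across, 150 mm tall, far left. Must stay.
- tiptray (a joint): tilt of the tip tray in rad: 0 level and resting, grows as the handle is raised, at most 1.3; it falls back by its own weight if let go. The jars slide off fully at about 1.1 to 1.2.
Mind the look-alikes: they are no part of the job. What is shaped like the part that bears jar3_center but yellow is not meant.

How it is judged (in metres and radians):
On the way, in this order (a step that is already met when the one before it is completed fails the run):
1. the panel has been lowered part-way on the wedge (gate between 5 and 15 mm) and has come to rest there (value of joint gate between 0.005 and 0.015 m and velocity of joint gate between -0.005 and 0.005 m/s), for 0.2 s.
2. the gate is fully down, with the tip tray still level (value of joint gate below 0.003 m and value of joint tiptray below 0.15 rad), for 0.2 s.
3. all the jars are together on the level tip tray, let go (x of jar1_center in the frame of tip_in between -0.1 and 0.1 m and y of jar1_center in the frame of tip_in between -0.065 and 0.065 m and z of jar1_center in the frame of tip_in between 0.01 and 0.06 m and x of jar2_center in the frame of tip_in between -0.1 and 0.1 m and y of jar2_center in the frame of tip_in between -0.065 and 0.065 m and z of jar2_center in the frame of tip_in between 0.01 and 0.06 m and x of jar3_center in the frame of tip_in between -0.1 and 0.1 m and y of jar3_center in the frame of tip_in between -0.065 and 0.065 m and z of jar3_center in the frame of tip_in between 0.01 and 0.06 m and x of jar4_center in the frame of tip_in between -0.1 and 0.1 m and y of jar4_center in the frame of tip_in between -0.065 and 0.065 m and z of jar4_center in the frame of tip_in between 0.01 and 0.06 m and value of joint tiptray below 0.1 rad and contact force between the fingers and jar1 below 0.2 N and contact force between the fingers and jar2 below 0.2 N and contact force between the fingers and jar3 below 0.2 N and contact force between the fingers and jar4 below 0.2 N), for 0.2 s.
4. the tip tray has been tipped steeply by its handle (over 0.8 rad) (value of joint tiptray above 0.8 rad), for 0.1 s.
At the end, for the whole second after the job is handed in: gate down within 3 mm; every jar inside the hopper, below its rim and at rest; tip tray level within 0.06 rad; wedge lying flat on the cork strip, its middle within 35 mm across and 45 mm along of the strip's middle and lengthwise within 0.25 rad; all let go (value of joint gate below 0.003 m and value of joint tiptray below 0.06 rad and x of jar1_center in the frame of hopper between -0.1 and 0.1 m and y of jar1_center in the frame of hopper between -0.095 and 0.09 m and z of jar1_center in the frame of hopper between 0 and 0.095 m and linear speed of each of jar1, jar2, jar3, jar4 below 0.05 m/s and x of jar2_center in the frame of hopper between -0.1 and 0.1 m and y of jar2_center in the frame of hopper between -0.095 and 0.09 m and z of jar2_center in the frame of hopper between 0 and 0.095 m and x of jar3_center in the frame of hopper between -0.1 and 0.1 m and y of jar3_center in the frame of hopper between -0.095 and 0.09 m and z of jar3_center in the frame of hopper between 0 and 0.095 m and x of jar4_center in the frame of hopper between -0.1 and 0.1 m and y of jar4_center in the frame of hopper between -0.095 and 0.09 m and z of jar4_center in the frame of hopper between 0 and 0.095 m and x of wedge_mid in the frame of strip between -0.035 and 0.035 m and y of wedge_mid in the frame of strip between -0.045 and 0.045 m and z of wedge_mid in the frame of strip below 0.03 m and angle between wedge_mid's own z axis and vertical below 0.1 rad and angle between the x axis of wedge_mid and the y axis of strip, either way round below 0.25 rad and linear speed of wedge below 0.03 m/s); the robot touches nothing.
It fails at once if the gate panel dropped (faster than 0.25 m/s) (velocity of joint gate below -0.25 m/s).
It fails at once if the gate panel was lifted (over 35 mm) (value of joint gate above 0.035 m).
It fails at once if a bystander was shifted more than 40 mm (distance of any of dish, stand, file, cup, lotion, remover from where it was at the start of the episode above 0.04 m).
It fails at once if the clip stand, cup or a bottle was knocked over (angle between any of stand, cup, lotion, remover's own z axis and vertical above 0.6 rad).
Of jar1, jar2, jar3, jar4 only 2 to 4 are there at a start; the rules pass over those that are not, and their reading is None.
At some moment in a run one of jar1, jar2, jar3, jar4 may be knocked a few centimetres aside while the robot is not near it.
It also fails if it takes over 210 s, if anything falls off the work surface, if the arm or the gripper's body presses on something with over 40 N, if the wrist force passes 120 N, or if a joint passes its speed limit or range.

ROBOT

A 7-joint arm with a two-finger parallel gripper is mounted at the origin on the work surface. World frame = base frame: x ahead of the robot, y to its left, z up, the work surface at z = 0. Lengths are in m, angles in degrees, forces in N, time in s.
With the tool pointing down it reaches from about 0.4 to 0.875 m from the base axis. Payload 6.5 kg.
Tool frame: the origin (TCP) lies at the very end of the fingers, on their centre line; the grasp point (between the pads) lies robot.hold_point_z behind it (robot.hold_point_z is the distance from the TCP to the grasp point, in m); y points along the fingers, x is the direction in which the jaws open and shut, and the axes are right-handed (so a half turn about y gives the same grasp; the last joint's range is limited). The gripper opens to 88 mm and grips with 3 to 60 N. Pads are 18 mm wide; open, the fingers measure 123 mm over their backs; the gripper's body (75 mm by 187 mm) begins 45 mm behind the grasp point.
Start: joints at [-3.793, 30.733, -0.252, 88.115, 0.149, 61.152, -4.079], TCP at [0.65, 0, 0.239] pointing down, gripper open.
Joint ranges: [-154.64, 154.64], [-21.42, 123.67], [-72.66, 72.17], [13.99, 137.28], [-74.86, 254.86], [10.95, 109.41], [-158.01, 158.01]. Speed limits (degrees/s): [136.94, 136.94, 180, 180, 180, 180, 180].

INTERFACE

Orientations are given as [roll, pitch, yaw] about the fixed x, y, z axes, in that order (R = Rz(yaw) Ry(pitch) Rx(roll)).
In Python, from cell import robot, cams gives the robot as it stands. The module is installed in compiled form; this text tells all that it offers.
- The arm moves only by the tool step_arm, never from a script. Its argument "deltas" is a list that holds one entry, the list of rows, each a list of 5 numbers: the shift along the tool's x, y, z in m, then the turn about the tool's y in rad, then the closure in counts, from 0 (fully open) to 255 (shut). A call has 1 to 12 rows; each row is the pose to reach, as a shift and turn from the pose commanded when the call began, along the tool's axes at that moment; what a row does not reach only later rows make up. A row lasts 1/10 s, in which the tool goes at most 50 mm and 8.59 degrees, less where a joint would pass 70% of its speed; a pose out of reach is approached as far as the arm can. A call with a gripper value outside its range is refused whole. The fingers move at their own pace and stop on an object; "newtons" is the grip in N (left out, the last holds). Time passes only in rows, so rows that repeat a pose let the fingers close. It gives the time, the measured TCP pose, the force and the opening at its end, in the units of the state.
- robot.read_state(): the state, without advancing time (a new reading comes with each control period).
- cams.read_camera(name): name is "scene" or "side" or "wrist"; returns (picture, depth): 384x512x3 uint8, red, green, blue; 384x512 float32, m along the optical axis (not along the pixel's ray), 0 where there is no reading.
- cams.camera_info(name): a dict with "intrinsics" (3x3 intrinsics, pixels), "R" (3x3) and "t" (3): a world point X has camera coordinates R X + t; the wrist camera has in their place "hand_eye" (4x4, takes a point from camera to tool coordinates, whose origin is the TCP and whose axes are the tool frame's). Camera axes: x right, y down, z forward; pixel columns grow to the right and rows downward; lengths in m; the calibration is good to about 2 mm. A picture is of the moment at which its call begins: read the wrist's pose just before it. camera_info takes no time and is no camera call.
- robot.close_job(): hands the job in, once; it reports no verdict.
The state is a dict: "t": time; "joint_positions": joint angles; "dq": joint speeds; "joint_efforts": joint torques, N m; "ee_pos": TCP position; "tcp_rot": TCP orientation; "contact_force": force on the tool from outside, world axes, zero at the start; "torque": the same for the moment, N m; "opening": opening from 0.0 (shut) to 1.0 (fully open).
Only numpy, scipy, OpenCV 4.12 (cv2) and the standard library are available. Lean on these libraries where they do the work, as an engineer would, in place of code of your own. Each camera call takes 0.05 s, during which the arm holds its last target.

## Working session

There is one attempt and no reset: what is moved stays moved. The work goes in short steps, Python scripts to look and compute and a tool call to move; the robot and the scene stay as the last step left them, time stands still between calls to the robot, and variables do not carry over. Pictures are saved under pics/ and viewed, and the job is handed in when it is done.

Besides the shell and the picture viewer there is one more tool, called after "Request:" in YAML: its name, and indented under it one key for each argument. step_arm: Moves the arm, as the interface text tells. Its arguments: {"type":"object","properties":{"deltas":{"type":"array","items":{"type":"array","items":{"type":"array","items":{"type":"number"}}}},"newtons":{"type":"number"}},"required":["deltas"]}

```bash
mkdir -p pics
cat > h.py <<'E'
from cell import robot, cams
import numpy as np, cv2
from scipy.spatial.transform import Rotation as Ro
def snap(n,f):
    s=robot.read_state()
    im,d=cams.read_camera(n)
    cv2.imwrite('pics/%s.png'%f,im[:,:,::-1]); np.save('pics/%s.npy'%f,d)
    i=cams.camera_info(n); K=np.array(i['intrinsics'])
    v,u=np.mgrid[0:384,0:512]
    P=np.stack([(u-K[0,2])/K[0,0]*d,(v-K[1,2])/K[1,1]*d,d],-1)
    if 'R' in i:
        W=(P-np.array(i['t']))@np.array(i['R'])
    else:
        H=np.array(i['hand_eye']); T=P@H[:3,:3].T+H[:3,3]
        R=Ro.from_euler('xyz',s['tcp_rot'],degrees=True).as_matrix()
        W=T@R.T+np.array(s['ee_pos'])
    W[d==0]=np.nan
    np.save('pics/%s_w.npy'%f,W)
    return im,d,W
E
python3 - <<'E'
from h import *
print(robot.read_state(), robot.hold_point_z)
for n in ['scene','side','wrist']:
    snap(n,n+'0'); print(n,cams.camera_info(n))
E
```

```text
{'t': 0.0, 'joint_positions': array([-3.79288316, 30.77792347, -0.25550599, 88.16799875,  0.14739425,
       61.15286701, -4.07905949]), 'dq': array([-0.02929131, -0.00677684, -0.0160537 , -0.06274225, -0.02389714,
        0.03437926,  0.0266655 ]), 'joint_efforts': array([-1.69933578e-04, -5.70981932e+01,  9.90184285e-01, -2.51597965e+01,
       -5.62433247e-02,  1.80829730e-02,  2.02785413e-04]), 'ee_pos': array([6.49398877e-01, 3.31314194e-06, 2.37852426e-01]), 'tcp_rot': array([-9.00052445e+01,  9.83323010e-02,  4.67667693e-03]), 'contact_force': array([-1.20819251, -0.87291167, -0.06507777]), 'torque': array([-0.01688314,  0.0604442 , -0.0055627 ]), 'opening': 1.0027072918302966} 0.0187
scene {'intrinsics': array([[347.8762274 ,   0.        , 253.85115887],
       [  0.        , 347.8762274 , 195.39049967],
       [  0.        ,   0.        ,   1.        ]]), 'R': array([[-0.88671264,  0.46214466,  0.01276729],
       [ 0.38685764,  0.75681502, -0.5268512 ],
       [-0.25314395, -0.4622265 , -0.84986164]]), 't': array([ 0.44231627, -0.12193065,  1.39164982])}
side {'intrinsics':
[... 189 characters left out ...]
0378, -0.01970781],
       [-0.12857951, -0.60795293, -0.78349253],
       [ 0.13100893,  0.77271315, -0.6210886 ]]), 't': array([-0.46581767,  0.12528766,  1.61969171])}
wrist {'intrinsics': array([[266.31338689,   0.        , 252.2076017 ],
       [  0.        , 266.31338689, 196.20560038],
       [  0.        ,   0.        ,   1.        ]]), 'hand_eye': array([[ 9.99999456e-01,  5.21519880e-04,  9.03066901e-04,
         6.63094647e-04],
       [-7.21459307e-04, -2.79311081e-01,  9.60200396e-01,
        -1.45850273e-01],
       [ 7.53000188e-04, -9.60200525e-01, -2.79310553e-01,
         7.28696729e-02],
       [ 0.00000000e+00,  0.00000000e+00,  0.00000000e+00,
         1.00000000e+00]])}
```

View pics/scene0.png

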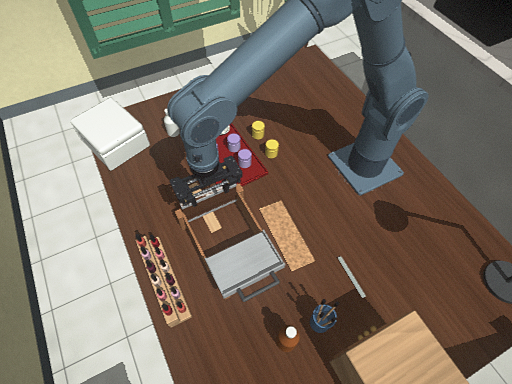

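View pics/side0.png

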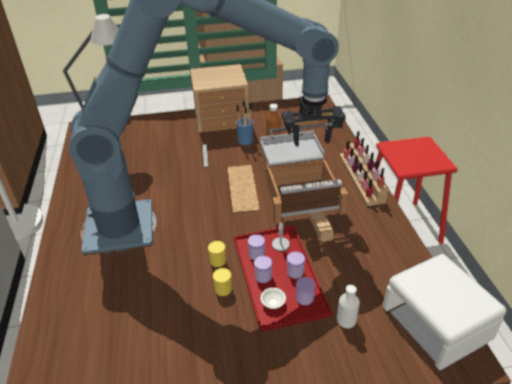

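View pics/wrist0.png

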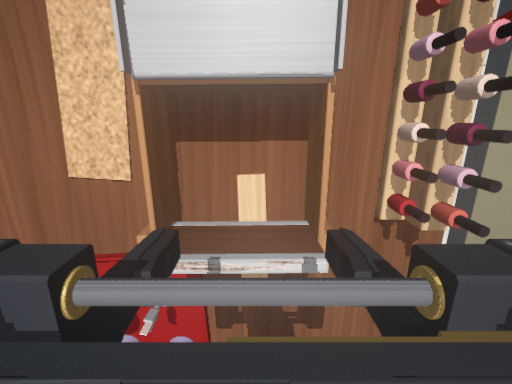

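Run:
```python
from h import *
W=np.load('pics/side0_w.npy'); im=cv2.imread('pics/side0.png')
c=im[90:340,190:370]; cv2.imwrite('pics/c1.png',cv2.resize(c,None,fx=3.2,fy=2.4*1,interpolation=cv2.INTER_CUBIC))
def p(u,v,W=W): print((u,v),np.round(W[v,u],3))
for uv in [(256,241),(263,264),(296,260),(305,285),(273,299),(240,185),(320,226),(330,233),(318,218),(290,150),(310,205),(246,135),(205,155),(217,248)]: p(*uv)
# colour masks
hsv=cv2.cvtColor(im,cv2.COLOR_BGR2HSV)
lav=((hsv[...,0]>118)&(hsv[...,0]<150)&(hsv[...,1]>35)&(hsv[...,2]>90)).astype(np.uint8)
n,l,st,ce=cv2.connectedComponentsWithStats(lav)
for i in range(1,n):
    if st[i,4]>60:
        q=W[l==i]; top=q[:,2]; 
        t=q[(q[:,2]>np.nanpercentile(top,95)-.006)]
        print(st[i],np.nanmax(top),t.mean(0),len(t),(np.nanmin(t,0)+np.nanmax(t,0))/2)
S=np.load('pics/scene0_w.npy')
print('scene')
for uv in [(262,203),(288,203),(312,262),(285,270),(300,268),(345,258),(363,297),(325,315),(290,330)]: p(*uv,W=S)
```

```text
(256, 241) [ 0.425 -0.224  0.061]
(263, 264) [ 0.428 -0.322  0.064]
(296, 260) [ 0.524 -0.325  0.063]
(305, 285) [ 0.525 -0.422  0.066]
(273, 299) [ 0.439 -0.407  0.01 ]
(240, 185) [0.429 0.13  0.003]
(320, 226) [ 0.641 -0.172  0.035]
(330, 233) [ 0.664 -0.206  0.031]
(318, 218) [ 0.645 -0.133  0.034]
(290, 150) [0.624 0.175 0.099]
(310, 205) [ 0.628 -0.094  0.06 ]
(246, 135) [0.496 0.393 0.046]
(205, 155) [0.322 0.341 0.009]
(217, 248) [ 0.307 -0.227  0.059]
[248 235  24  47 673] 0.06961738641134908 [ 0.42583778 -0.27613442  0.0638178 ] 325 [ 0.4258078  -0.27172568  0.06491928]
[287 253  27  52 750] 0.06980783170118988 [ 0.52376869 -0.3743907   0.06394075] 367 [ 0.52339598 -0.36964371  0.06514611]
scene
(262, 203) [ 0.448 -0.031 -0.   ]
(288, 203) [0.363 0.014 0.001]
(312, 262) [0.408 0.25  0.002]
(285, 270) [0.503 0.232 0.001]
(300, 268) [0.455 0.249 0.001]
(345, 258) [ 0.299  0.288 -0.003]
(363, 297) [0.326 0.424 0.   ]
(325, 315) [0.48  0.42  0.051]
(290, 330) [0.612 0.42  0.147]
```

View pics/c1.png

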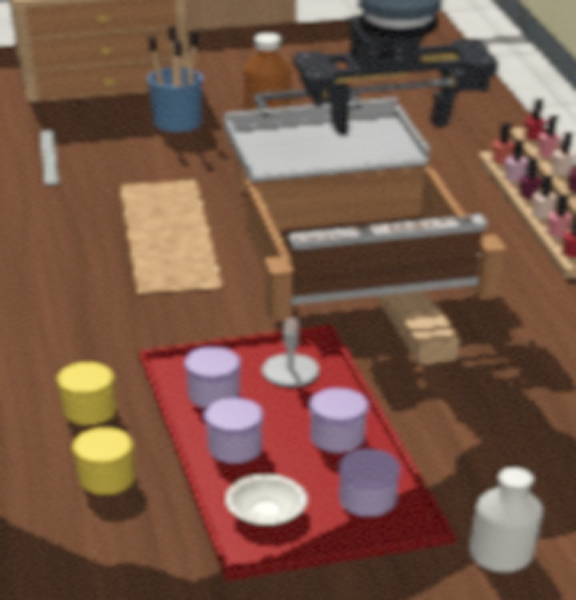

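```bash
cat > om.py <<'E'
from h import *
def ortho(names,out,x0=.25,x1=.85,y0=-.55,y1=.5,r=.0015,zr=(-.02,.14)):
    nx=int((x1-x0)/r); ny=int((y1-y0)/r)
    Z=np.full((nx,ny),-1.); C=np.zeros((nx,ny,3),np.uint8)
    for f in names:
        W=np.load(f'pics/{f}_w.npy'); im=cv2.imread(f'pics/{f}.png')
        W=cv2.resize(W,None,fx=3,fy=3,interpolation=cv2.INTER_NEAREST) if 0 else W
        q=W.reshape(-1,3); c=im.reshape(-1,3)
        k=np.isfinite(q[:,2])&(q[:,2]>zr[0])&(q[:,2]<zr[1]); q=q[k];c=c[k]
        o=np.argsort(q[:,2]); q=q[o];c=c[o]
        i=((x1-q[:,0])/r).astype(int); j=((y1-q[:,1])/r).astype(int)
        k=(i>=0)&(i<nx-1)&(j>=0)&(j<ny-1)
        for di in (0,1):
          for dj in (0,1):
            ii,jj=i[k]+di,j[k]+dj
            m=q[k,2]>=Z[ii,jj]-0.002
            C[ii[m],jj[m]]=c[k][m]; Z[ii[m],jj[m]]=q[k,2][m]
    # grid each 0.1
    for a in np.arange(np.ceil(x0*10)/10,x1,.1):
        i=int((x1-a)/r); C[i,::6]=(0,255,0); cv2.putText(C,'%.1f'%a,(0,i),0,.35,(0,255,255))
    for a in np.arange(np.ceil(y0*10)/10,y1,.1):
        j=int((y1-a)/r); C[::6,j]=(0,255,0); cv2.putText(C,'%.1f'%a,(j,10),0,.35,(0,255,255))
    cv2.imwrite(f'pics/{out}.png',C)
    return Z
E
python3 - <<'E'
from om import *
ortho(['side0'],'o1'); ortho(['wrist0'],'o2')
E
```

```text
(no output)
```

View pics/o1.png

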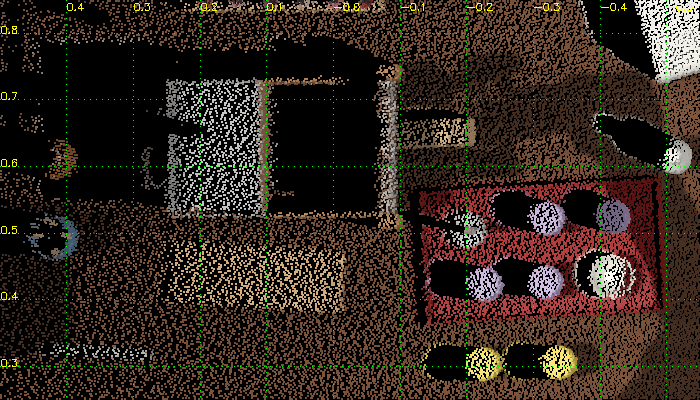

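View pics/o2.png

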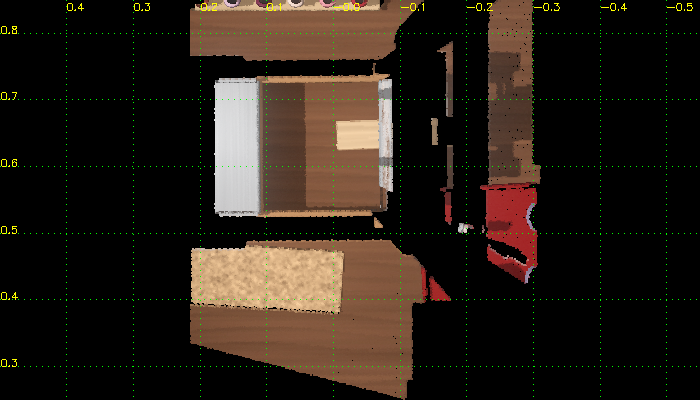

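Request:
step_arm:
  deltas:
    - [[0, 0, -0.04, 0, 0], [0, 0, -0.085, 0, 0], [0, 0, -0.13, 0, 0], [0, 0, -0.17, 0, 0], [0, 0, -0.17, 0, 0], [0, 0, -0.17, 0, 0]]

```text
t: 0.75
ee_pos: [0.6496, -0.1709, 0.2383]
tcp_rot: [-90.0, 0.0, -0.1]
contact_force: [-0.2, 1.4, -0.2]
opening: 0.999
```

Run:
```python
from om import *
print(robot.read_state()['ee_pos'])
snap('wrist','wrist1'); ortho(['wrist1'],'o3',x0=.4,x1=.85,y0=-.4,y1=.15,r=.001)
```

```text
[ 0.64956153 -0.17090533  0.23827609]Traceback (most recent call last):
  File "<stdin>", line 3, in <module>
  File "om.py", line 20, in ortho
    i=int((x1-a)/r); C[i,::6]=(0,255,0); cv2.putText(C,'%.1f'%a,(0,i),0,.35,(0,255,255))
                     ~^^^^^^^
IndexError: index 449 is out of bounds for axis 0 with size 449
```

View pics/wrist1.png

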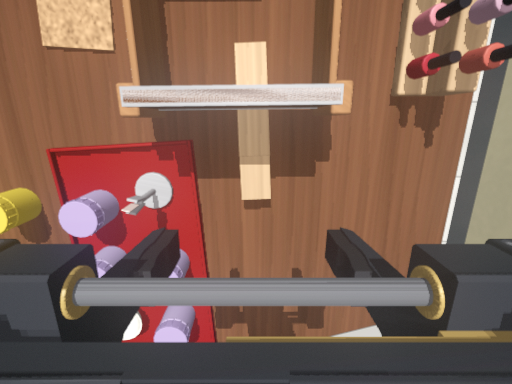

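```bash
sed -i 's/i=int((x1-a)\/r); C/i=min(int((x1-a)\/r),nx-1); C/; s/j=int((y1-a)\/r); C/j=min(int((y1-a)\/r),ny-1); C/' om.py
python3 - <<'E'
from om import *
W=np.load('pics/wrist1_w.npy')
for uv in [(245,195),(268,195),(256,180),(244,160),(267,160),(256,165),(256,150),(256,135),(256,115),(255,75),(255,48),(242,140),(267,140),(130,97),(230,97),(335,95),(130,92),(335,90),(127,108),(344,100),(135,40),(335,40)]:
    print(uv,np.round(W[uv[1],uv[0]],4))
ortho(['wrist1'],'o3',x0=.38,x1=.84,y0=-.45,y1=.15,r=.001)
E
```

```text
(245, 195) [ 0.6405 -0.198   0.0345]
(268, 195) [ 0.6718 -0.1977  0.0355]
(256, 180) [ 0.6555 -0.1768  0.0354]
(244, 160) [ 0.6397 -0.1498  0.0367]
(267, 160) [ 0.6698 -0.15    0.0354]
(256, 165) [ 0.6554 -0.1563  0.0373]
(256, 150) [ 0.6554 -0.1371  0.0345]
(256, 135) [ 0.6554 -0.1183  0.0297]
(256, 115) [ 0.6554 -0.0933  0.0236]
(255, 75) [ 0.6541 -0.0441  0.0127]
(255, 48) [ 0.6542 -0.011   0.0038]
(242, 140) [ 0.6372 -0.1245  0.0312]
(267, 140) [ 0.6697 -0.1246  0.0313]
(130, 97) [ 0.5417 -0.0793  0.1318]
(230, 97) [ 0.6308 -0.0794  0.1324]
(335, 95) [ 0.7244 -0.0778  0.1307]
(130, 92) [ 0.5421 -0.0751  0.1314]
(335, 90) [ 0.7238 -0.0737  0.1316]
(127, 108) [ 0.519  -0.087   0.0897]
(344, 100) [ 0.7459 -0.0795  0.0906]
(135, 40) [ 0.5345 -0.0229  0.0876]
(335, 40) [ 0.7319 -0.0239  0.0902]
```

View pics/o3.png

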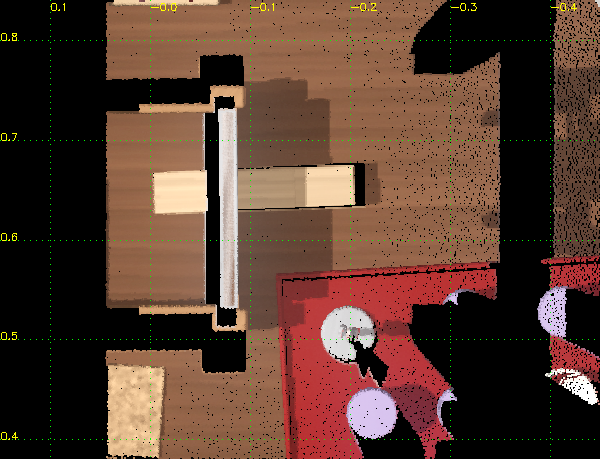

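Request:
step_arm:
  deltas:
    - [[0.006, 0.04, -0.003, 0, 0], [0.006, 0.08, -0.003, 0, 0], [0.006, 0.12, -0.003, 0, 0], [0.006, 0.16, -0.003, 0, 0], [0.006, 0.19, -0.003, 0, 0], [0.006, 0.212, -0.003, 0, 0], [0.006, 0.224, -0.003, 0, 0], [0.006, 0.226, -0.003, 0, 0], [0.006, 0.226, -0.003, 0, 0]]

```text
t: 1.7
ee_pos: [0.6567, -0.1721, 0.0134]
tcp_rot: [-90.0, -0.1, 0.1]
contact_force: [-1.1, -0.0, -0.2]
opening: 1.004
```

Request:
step_arm:
  deltas:
    - [[0, 0, 0, 0, 120], [0, 0, 0, 0, 160], [0, 0, 0, 0, 200], [0, 0, 0, 0, 230], [0, 0, 0, 0, 255], [0, 0, 0, 0, 255], [0, 0, 0, 0, 255], [0, 0, 0, 0, 255]]
  newtons: 50

```text
t: 2.5
ee_pos: [0.654, -0.1733, 0.0126]
tcp_rot: [-90.0, 0.2, 0.1]
contact_force: [-5.5, -0.5, 4.9]
opening: 0.451
```

Request:
step_arm:
  deltas:
    - [[0, 0, -0.003, 0, 255], [0, 0, -0.006, 0, 255], [0, 0, -0.009, 0, 255], [0, 0, -0.012, 0, 255], [0, 0, -0.016, 0, 255], [0, 0, -0.02, 0, 255], [0, 0, -0.02, 0, 255], [0, 0, -0.02, 0, 255], [0, 0, -0.02, 0, 255], [0, 0, -0.02, 0, 255]]

```text
t: 3.5
ee_pos: [0.6563, -0.1888, 0.0126]
tcp_rot: [-89.7, 0.0, 0.1]
contact_force: [0.7, 7.8, 2.2]
opening: 0.455
```

```bash
cat > gate.py <<'E'
import sys
from h import *
f=sys.argv[1]; im,d,W=snap('side',f)
q=W.reshape(-1,3)
k=(q[:,0]>.56)&(q[:,0]<.70)&(q[:,1]>-.1)&(q[:,1]<-.05)&(q[:,2]>.08)
print(robot.read_state()['ee_pos'],robot.read_state()['contact_force'],'gate top',np.nanpercentile(q[k,2],[50,80,95]),k.sum())
E
python3 - <<'E'
import numpy as np
W=np.load('pics/side0_w.npy');q=W.reshape(-1,3)
k=(q[:,0]>.56)&(q[:,0]<.70)&(q[:,1]>-.1)&(q[:,1]<-.05)&(q[:,2]>.08)
print(np.nanpercentile(q[k,2],[50,80,95]),k.sum())
E
python3 gate.py g1
```

```text
[0.12559251 0.56778174 0.61038445] 894
[ 0.6563393  -0.18877227  0.01263215] [-0.64714068  7.3641224   2.32756679] gate top [0.11218583 0.12570417 0.12860476] 375
```

View pics/g1.png

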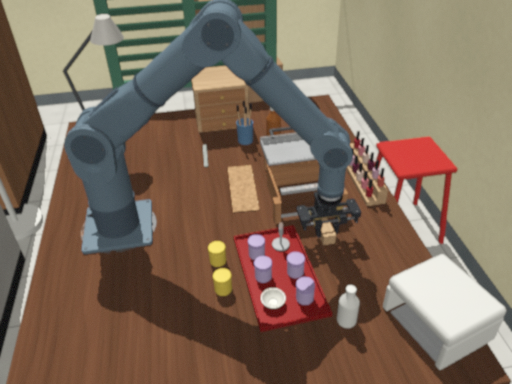

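Request:
step_arm:
  deltas:
    - [[0, 0, -0.003, 0, 255], [0, 0, -0.006, 0, 255], [0, 0, -0.009, 0, 255], [0, 0, -0.012, 0, 255], [0, 0, -0.016, 0, 255], [0, 0, -0.02, 0, 255], [0, 0, -0.02, 0, 255], [0, 0, -0.02, 0, 255], [0, 0, -0.02, 0, 255], [0, 0, -0.02, 0, 255]]

```text
t: 4.55
ee_pos: [0.6565, -0.2087, 0.0126]
tcp_rot: [-89.7, 0.0, 0.1]
contact_force: [-0.2, 6.9, 2.8]
opening: 0.453
```

```bash
python3 gate.py g2
```

```text
[ 0.65650195 -0.20880373  0.01261191] [0.89793959 7.16967213 2.95863412] gate top [0.10948108 0.12131884 0.12399542] 386
```

Request:
step_arm:
  deltas:
    - [[0, 0, -0.003, 0, 255], [0, 0, -0.006, 0, 255], [0, 0, -0.009, 0, 255], [0, 0, -0.012, 0, 255], [0, 0, -0.016, 0, 255], [0, 0, -0.02, 0, 255], [0, 0, -0.02, 0, 255], [0, 0, -0.02, 0, 255], [0, 0, -0.02, 0, 255], [0, 0, -0.02, 0, 255]]

```text
t: 5.6
ee_pos: [0.6566, -0.2286, 0.0126]
tcp_rot: [-89.7, 0.0, 0.1]
contact_force: [0.9, 7.1, 2.5]
opening: 0.452
```

```bash
python3 gate.py g3
python3 - <<'E'
from h import *
im,d,W=snap('wrist','gw3')
for v in range(60,130,4): print(v,np.round(W[v,[200,255,300]],3).tolist())
E
```

```text
[ 0.65660034 -0.22867597  0.01265026] [0.30908052 8.4816513  2.70441028] gate top [0.10670955 0.11722644 0.1200138 ] 385
60 [[0.629, -0.125, -0.0], [0.658, -0.129, 0.018], [0.683, -0.125, 0.0]]
64 [[0.629, -0.127, -0.001], [0.658, -0.131, 0.019], [0.683, -0.127, 0.001]]
68 [[0.629, -0.129, 0.0], [0.659, -0.132, 0.019], [0.683, -0.129, -0.001]]
72 [[0.629, -0.131, -0.0], [0.658, -0.135, 0.021], [0.683, -0.131, 0.002]]
76 [[0.629, -0.133, 0.0], [0.659, -0.136, 0.02], [0.684, -0.133, -0.001]]
80 [[0.628, -0.135, -0.0], [0.659, -0.138, 0.022], [0.684, -0.135, -0.001]]
84 [[0.628, -0.137, 0.0], [0.659, -0.14, 0.022], [0.684, -0.137, 0.0]]
88 [[0.628, -0.139, 0.0], [0.659, -0.142, 0.023], [0.684, -0.139, 0.0]]
92 [[0.628, -0.142, 0.001], [0.659, -0.144, 0.025], [0.684, -0.141, -0.001]]
96 [[0.628, -0.144, -0.0], [0.659, -0.145, 0.023], [0.684, -0.143, -0.0]]
100 [[0.628, -0.146, -0.0], [0.659, -0.147, 0.023], [0.684, -0.146, -0.0]]
104 [[0.628, -0.148, 0.0], [0.659, -0.149, 0.025], [0.684, -0.148, -0.0]]
108 [[0.628, -0.15, -0.0], [0.659, -0.151, 0.025], [0.684, -0.15, 0.0]]
112 [[0.627, -0.152, -0.001], [0.659, -0.153, 0.026], [0.684, -0.152, -0.0]]
116 [[0.627, -0.154, -0.0], [0.659, -0.155, 0.025], [0.685, -0.154, -0.002]]
120 [[0.627, -0.157, -0.001], [0.659, -0.156, 0.026], [0.685, -0.156, 0.0]]
124 [[0.627, -0.159, -0.0], [0.659, -0.158, 0.026], [0.685, -0.159, 0.0]]
128 [[0.627, -0.161, -0.001], [0.659, -0.16, 0.026], [0.685, -0.161, 0.0]]
```

View pics/gw3.png

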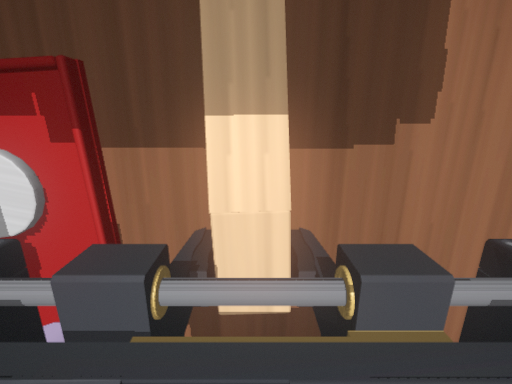

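Request:
step_arm:
  deltas:
    - [[0, 0, -0.003, 0, 255], [0, 0, -0.006, 0, 255], [0, 0, -0.009, 0, 255], [0, 0, -0.012, 0, 255], [0, 0, -0.016, 0, 255], [0, 0, -0.02, 0, 255], [0, 0, -0.02, 0, 255], [0, 0, -0.02, 0, 255], [0, 0, -0.02, 0, 255], [0, 0, -0.02, 0, 255]]

```text
t: 6.7
ee_pos: [0.6567, -0.2485, 0.0127]
tcp_rot: [-89.7, 0.0, 0.1]
contact_force: [0.5, 8.1, 2.0]
opening: 0.446
```

```bash
python3 gate.py g4
```

```text
[ 0.65674009 -0.24852957  0.01266186] [-0.32512289  7.10133182  2.3064869 ] gate top [0.10476827 0.11272314 0.11587585] 377
```

Request:
step_arm:
  deltas:
    - [[0, 0, -0.002, 0, 255], [0, 0, -0.004, 0, 255], [0, 0, -0.006, 0, 255], [0, 0, -0.008, 0, 255], [0, 0, -0.01, 0, 255], [0, 0, -0.012, 0, 255], [0, 0, -0.014, 0, 255], [0, 0, -0.016, 0, 255], [0, 0, -0.018, 0, 255], [0, 0, -0.02, 0, 255], [0, 0, -0.02, 0, 255], [0, 0, -0.02, 0, 255]]

```text
t: 7.95
ee_pos: [0.6559, -0.2738, 0.0127]
tcp_rot: [-90.1, -0.0, -0.0]
contact_force: [-0.1, -0.7, 0.2]
opening: 0.451
```

```bash
python3 gate.py g5
```

```text
[ 0.65587986 -0.2737354   0.01272307] [ 0.81882969 -0.88097653 -0.26158987] gate top [0.10281527 0.10935597 0.11197794] 380
```

Request:
step_arm:
  deltas:
    - [[0, 0, -0.02, 0, 255], [0, 0, -0.04, 0, 255], [0, -0.03, -0.04, 0, 255], [0, -0.07, -0.04, 0, 255], [0, -0.11, -0.04, 0, 255], [0, -0.15, -0.04, 0, 255], [0, -0.18, -0.04, 0, 255], [0, -0.18, -0.04, 0, 255]]

```text
t: 8.8
ee_pos: [0.6581, -0.3165, 0.1983]
tcp_rot: [-90.3, -0.5, -0.1]
contact_force: [0.1, -0.2, -1.0]
opening: 0.446
```

Run:
```python
from h import *
print(robot.read_state()['ee_pos'])
im,d,W=snap('wrist','w6'); im,d,S=snap('side','s6')
q=S.reshape(-1,3)
k=(q[:,0]>.54)&(q[:,0]<.70)&(q[:,1]>-.1)&(q[:,1]<-.05)&(q[:,2]>.08)&(q[:,2]<.16); print(np.nanpercentile(q[k,2],[50,80,95]))
for f in ['scene0','side0','s6','wrist0']:
    W=np.load(f'pics/{f}_w.npy'); im=cv2.imread(f'pics/{f}.png').astype(int)
    hsv=cv2.cvtColor(im.astype(np.uint8),cv2.COLOR_BGR2HSV)
    m=(abs(W[...,2])<.02)&(W[...,0]>.34)&(W[...,0]<.51)&(W[...,1]>-.06)&(W[...,1]<.29)&(hsv[...,2]>130)
    m=cv2.morphologyEx(m.astype(np.uint8),cv2.MORPH_CLOSE,np.ones((3,3)))
    n,l,st,ce=cv2.connectedComponentsWithStats(m); i=1+np.argmax(st[1:,4])
    p=W[(l==i)&np.isfinite(W[...,0])][:,:2].astype(np.float32); r=cv2.minAreaRect(p*1000); print(f,len(p),r)
```

```text
[ 0.65809317 -0.31653098  0.19827123]
[0.10249837 0.10932098 0.11217489]
scene0 1772 ((437.9219665527344, 115.73383331298828), (264.2984924316406, 104.34111785888672), 86.3995361328125)
side0 1290 ((437.5446472167969, 125.51488494873047), (285.0146789550781, 100.41087341308594), 86.63491821289062)
s6 1295 ((437.17218017578125, 124.1008071899414), (293.0264892578125, 100.6871337890625), 86.63604736328125)
wrist0 14448 ((434.0915832519531, 76.86820220947266), (112.04867553710938, 273.8752136230469), 0.1285548359155655)
```

View pics/w6.png

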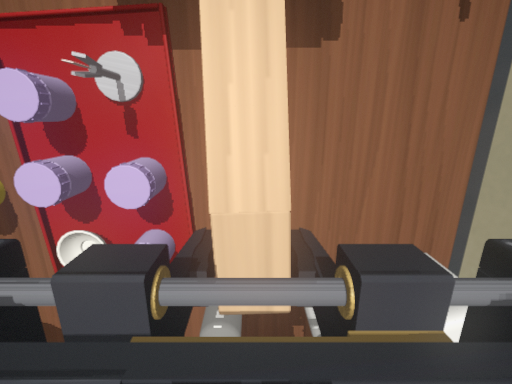

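View pics/s6.png

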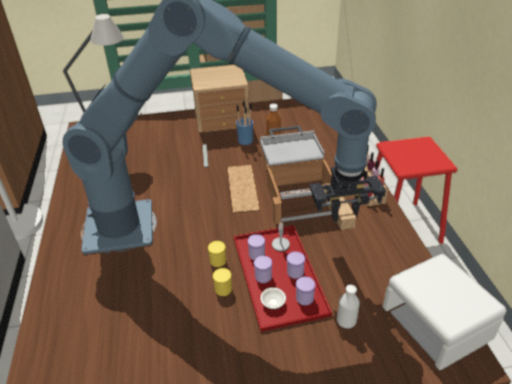

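Request:
step_arm:
  deltas:
    - [[-0.02, 0, 0.03, 0, 255], [-0.045, 0, 0.07, 0.01, 255], [-0.072, 0, 0.11, 0.02, 255], [-0.1, 0, 0.15, 0.03, 255], [-0.127, 0, 0.19, 0.04, 255], [-0.153, 0, 0.23, 0.05, 255], [-0.18, 0, 0.27, 0.06, 255], [-0.207, 0, 0.31, 0.06, 255], [-0.23, 0, 0.345, 0.06, 255], [-0.2435, 0, 0.365, 0.06, 255], [-0.2435, 0, 0.365, 0.06, 255], [-0.2435, 0, 0.365, 0.06, 255]]

```text
t: 10.1
ee_pos: [0.4118, 0.0514, 0.1917]
tcp_rot: [-90.1, 0.1, -3.4]
contact_force: [-1.0, 0.2, -1.7]
opening: 0.449
```

Run:
```python
from h import *
print(robot.read_state())
snap('wrist','w7');
```

```text
{'t': 10.1, 'joint_positions': array([ -8.1422501 ,  12.1909713 ,  -5.82576245, 123.96826784,
         1.78724481,  44.04501997, -18.53460537]), 'dq': array([ 1.29228683,  0.20729105,  1.03423541, -1.2162691 ,  0.06122036,
        0.05128071,  0.09099738]), 'joint_efforts': array([ -1.09754138, -34.11557078,  -0.85317386, -19.84670877,
        -0.16593837,   0.03878869,  -0.05793808]), 'ee_pos': array([0.4118202 , 0.05139926, 0.19168499]), 'tcp_rot': array([-90.05189474,   0.11917394,  -3.40950108]), 'contact_force': array([-1.03063856,  0.23868709, -1.65135285]), 'torque': array([-0.08057485, -0.02632696,  0.02468337]), 'opening': 0.4492279727688387}
```

View pics/w7.png

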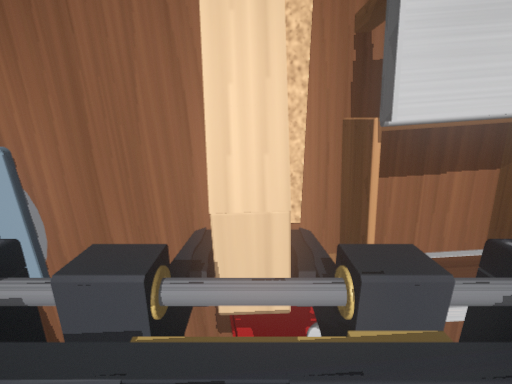

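Request:
step_arm:
  deltas:
    - [[0, 0.03, 0, 0, 255], [0, 0.065, 0, 0, 255], [0, 0.1, 0, 0, 255], [0, 0.13, 0, 0, 255], [0, 0.15, 0, 0, 255], [0, 0.162, 0, 0, 255], [0, 0.168, 0, 0, 255], [0, 0.172, 0, 0, 255], [0, 0.173, 0, 0, 255], [0, 0.173, 0, 0, 255]]

```text
t: 11.15
ee_pos: [0.413, 0.052, 0.0202]
tcp_rot: [-90.0, -0.1, -3.4]
contact_force: [-0.2, -0.1, -0.9]
opening: 0.45
```

Run:
```python
from h import *
print(robot.read_state()['ee_pos'])
snap('wrist','w8');
```

```text
[0.41302237 0.05199769 0.02020155]
```

View pics/w8.png

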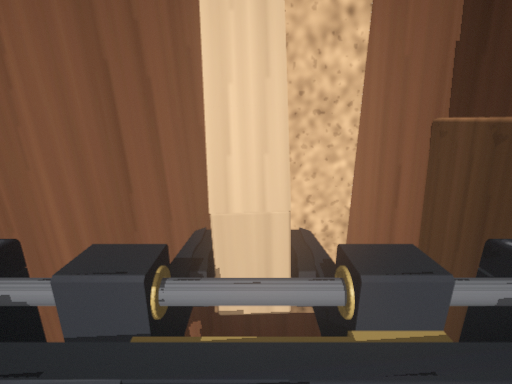

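Request:
step_arm:
  deltas:
    - [[0.003, 0, 0, 0, 255], [0.005, 0.001, 0, 0, 255], [0.005, 0.002, 0, 0, 255], [0.005, 0.003, 0, 0, 255], [0.005, 0.003, 0, 0, 255]]

```text
t: 11.7
ee_pos: [0.4181, 0.0517, 0.0175]
tcp_rot: [-90.0, -0.1, -3.4]
contact_force: [-2.1, 0.3, 14.0]
opening: 0.453
```

Request:
step_arm:
  deltas:
    - [[0, 0, 0, 0, 110], [0, 0, 0, 0, 80], [0, 0, 0, 0, 60], [0, 0, 0, 0, 60], [0, 0, 0, 0, 60]]
  newtons: 20

```text
t: 12.2
ee_pos: [0.4174, 0.0517, 0.0166]
tcp_rot: [-90.0, 0.0, -3.4]
contact_force: [-0.2, 0.2, -0.5]
opening: 0.767
```

Request:
step_arm:
  deltas:
    - [[0, -0.01, 0, 0, 60], [0, -0.03, 0, 0, 60], [0, -0.07, 0, 0, 60], [0, -0.12, 0, 0, 60], [0, -0.17, 0, 0, 60], [0, -0.22, 0, 0, 0], [0, -0.24, -0.04, 0, 0], [0, -0.24, -0.08, 0, 0], [0, -0.24, -0.08, 0, 0]]

```text
t: 13.1
ee_pos: [0.4122, -0.0328, 0.2581]
tcp_rot: [-90.1, -0.1, -3.8]
contact_force: [-0.2, -0.0, -0.5]
opening: 1.003
```

Run:
```python
from om import *
print(robot.read_state()['ee_pos'],robot.read_state()['tcp_rot'])
snap('wrist','w9'); snap('side','s9')
ortho(['s9'],'o9'); ortho(['wrist9' if 0 else 'w9'],'o10')
```

```text
[ 0.41218945 -0.03278049  0.25812815] [-90.08413694  -0.1236433   -3.84108629]
```

View pics/w9.png

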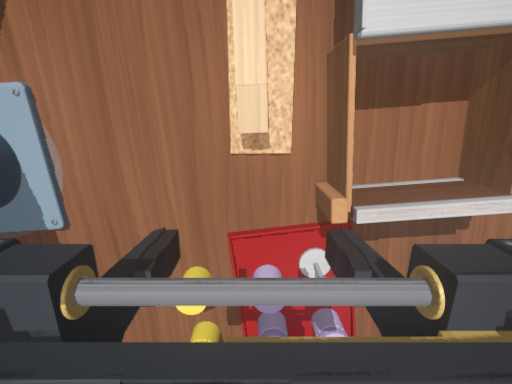

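View pics/o10.png

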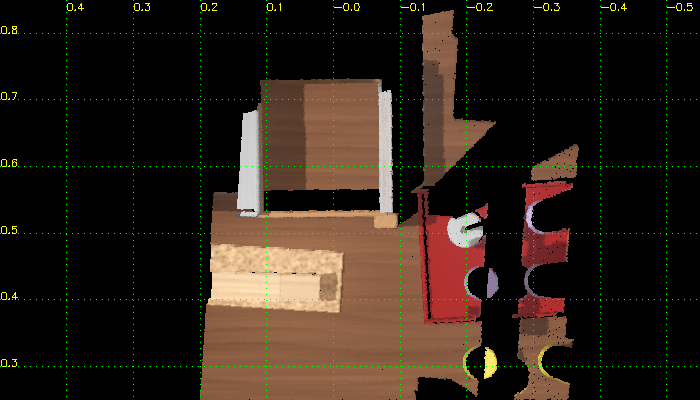

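View pics/o9.png

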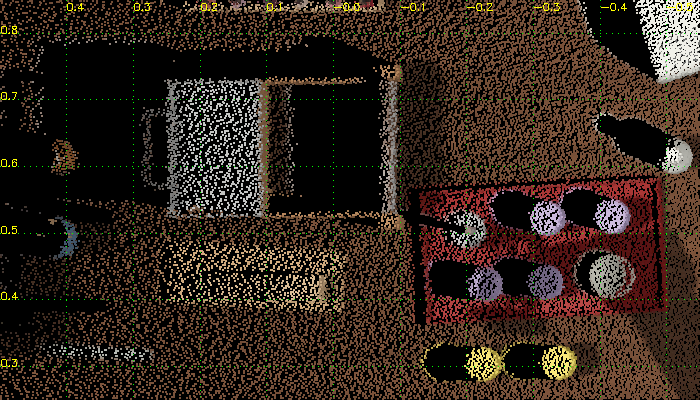

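```bash
cat > jars.py <<'E'
import sys
from h import *
from scipy.optimize import least_squares
def tops(f,zmin=.055,zmax=.08,box=(.35,.6,-.5,-.12)):
    W=np.load(f'pics/{f}_w.npy')
    q=W.reshape(-1,3); k=(q[:,2]>zmin)&(q[:,2]<zmax)&(q[:,0]>box[0])&(q[:,0]<box[1])&(q[:,1]>box[2])&(q[:,1]<box[3]); q=q[k]
    r=.001; G=np.zeros((int((box[1]-box[0])/r)+1,int((box[3]-box[2])/r)+1),np.uint8)
    G[((q[:,0]-box[0])/r).astype(int),((q[:,1]-box[2])/r).astype(int)]=1
    G=cv2.morphologyEx(G,cv2.MORPH_CLOSE,np.ones((5,5)))
    n,l,st,ce=cv2.connectedComponentsWithStats(G)
    for i in range(1,n):
        if st[i,4]>250:
            ii,jj=np.nonzero(l==i)
            p=np.stack([ii,jj],1).astype(np.float32)
            (c,rad)=cv2.minEnclosingCircle(p)
            print(f,'circ',round(box[0]+c[0]*r,4),round(box[2]+c[1]*r,4),'r',round(rad*r,4),'mean',round(box[0]+ii.mean()*r,4),round(box[2]+jj.mean()*r,4),st[i,4])
if __name__=='__main__':
    for f in sys.argv[1:]: tops(f)
E
python3 jars.py side0 s9 w9 wrist1 w6
python3 - <<'E'
from h import *
W=np.load('pics/w9_w.npy')
for uv in [(400,205),(440,204),(370,207),(333,205),(340,60),(252,110),(252,128)]: print(uv,np.round(W[uv[1],uv[0]],4))
E
```

```text
side0 circ 0.4236 -0.2285 r 0.0253 mean 0.4218 -0.2318 800
side0 circ 0.4258 -0.3184 r 0.0267 mean 0.4259 -0.32 1209
side0 circ 0.5219 -0.3206 r 0.0262 mean 0.522 -0.3216 1053
side0 circ 0.5262 -0.4189 r 0.026 mean 0.5251 -0.4194 1558
s9 circ 0.4241 -0.2271 r 0.0264 mean 0.4231 -0.2286 791
s9 circ 0.4252 -0.3183 r 0.0265 mean 0.4251 -0.3185 1153
s9 circ 0.5226 -0.3217 r 0.0257 mean 0.5222 -0.3208 1174
s9 circ 0.5267 -0.4179 r 0.0273 mean 0.525 -0.4196 1369
w9 circ 0.425 -0.235 r 0.0212 mean 0.425 -0.2381 452
wrist1 circ 0.4268 -0.2223 r 0.0258 mean 0.4269 -0.2224 1964
wrist1 circ 0.5287 -0.4104 r 0.0252 mean 0.5285 -0.4038 1086
w6 circ 0.4296 -0.3133 r 0.0265 mean 0.4297 -0.3131 2022
w6 circ 0.4262 -0.2231 r 0.0263 mean 0.4304 -0.2239 1678
w6 circ 0.5252 -0.3162 r 0.0261 mean 0.5255 -0.3157 1972
(400, 205) [ 0.5871 -0.0703  0.1033]
(440, 204) [ 0.6296 -0.0697  0.1101]
(370, 207) [ 0.5516 -0.0704  0.1032]
(333, 205) [ 0.5114 -0.0694  0.0903]
(340, 60) [0.5255 0.0988 0.0594]
(252, 110) [0.4188 0.0504 0.0411]
(252, 128) [0.4173 0.0279 0.0414]
```

```bash
cat > go.py <<'E'
import sys
from h import *
def d(x,y,z,yaw=0):
    s=robot.read_state(); R=Ro.from_euler('xyz',s['tcp_rot'],degrees=True).as_matrix()
    print('at',np.round(s['ee_pos'],4),np.round(s['tcp_rot'],1),'delta',np.round(R.T@(np.array([x,y,z])-s['ee_pos']),4),'turn',round(np.radians(s['tcp_rot'][2]-yaw),4),'j7',s['joint_positions'][6].round(1),'open',round(s['opening'],3),'F',np.round(s['contact_force'],1))
if __name__=='__main__': d(*map(float,sys.argv[1:]))
E
python3 go.py .427 -.2225 .17
```

```text
at [ 0.4123 -0.0285  0.2572] [-90.   -0.   -3.6] delta [ 0.0267  0.0871 -0.1927] turn -0.062 j7 -6.1 open 1.003 F [-0.3  0.5  0.6]
```

Request:
step_arm:
  deltas:
    - [[0.004, 0, -0.03, -0.01, 60], [0.009, 0.01, -0.07, -0.03, 60], [0.014, 0.03, -0.11, -0.05, 60], [0.02, 0.05, -0.15, -0.062, 60], [0.0267, 0.07, -0.18, -0.062, 60], [0.0267, 0.087, -0.1927, -0.062, 60], [0.0267, 0.087, -0.1927, -0.062, 60], [0.0267, 0.087, -0.1927, -0.062, 60]]

```text
t: 14.0
ee_pos: [0.428, -0.2203, 0.1696]
tcp_rot: [-89.9, 0.1, 0.2]
contact_force: [-0.2, 0.1, 0.4]
opening: 0.764
```

```bash
python3 - <<'E'
from h import *
snap('wrist','w10')
E
python3 jars.py w10; python3 go.py .427 -.2225 .04
```

```text
w10 circ 0.4257 -0.2222 r 0.026 mean 0.4258 -0.2221 1988
w10 circ 0.43 -0.308 r 0.0253 mean 0.4289 -0.3013 937
at [ 0.4284 -0.2203  0.1702] [-89.9  -0.    0.3] delta [-0.0015  0.1302 -0.0023] turn 0.0044 j7 24.9 open 0.765 F [-0.5  0.3 -0.2]
```

View pics/w10.png

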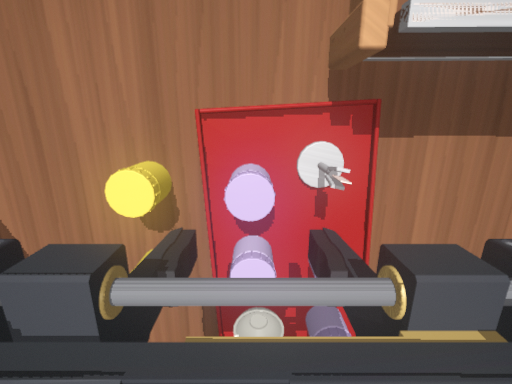

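Request:
step_arm:
  deltas:
    - [[-0.002, 0.03, -0.002, 0, 60], [-0.002, 0.065, -0.002, 0, 60], [-0.002, 0.1, -0.002, 0, 60], [-0.002, 0.12, -0.002, 0, 60], [-0.002, 0.128, -0.002, 0, 60], [-0.002, 0.128, -0.002, 0, 60], [-0.002, 0.128, -0.002, 0, 110], [-0.002, 0.128, -0.002, 0, 160], [-0.002, 0.128, -0.002, 0, 160], [-0.002, 0.128, -0.002, 0, 160], [-0.002, 0.128, -0.002, 0, 160]]
  newtons: 20

```text
t: 15.15
ee_pos: [0.4266, -0.2243, 0.0429]
tcp_rot: [-90.0, -0.1, 0.1]
contact_force: [-1.6, 0.6, 7.8]
opening: 0.561
```

Request:
step_arm:
  deltas:
    - [[0, -0.03, 0, 0, 160], [0, -0.08, 0, 0, 160], [0.01, -0.13, 0.03, 0, 160], [0.03, -0.17, 0.075, 0, 160], [0.045, -0.19, 0.12, 0, 160], [0.06, -0.2, 0.165, 0, 160], [0.075, -0.207, 0.21, 0, 160], [0.09, -0.207, 0.255, 0, 160], [0.105, -0.207, 0.3, 0, 160], [0.12, -0.207, 0.345, 0, 160], [0.14, -0.207, 0.39, 0, 160], [0.155, -0.207, 0.43, 0, 160]]

```text
t: 16.35
ee_pos: [0.5795, 0.2057, 0.2493]
tcp_rot: [-90.0, -0.0, 0.1]
contact_force: [0.9, 0.1, -0.7]
opening: 0.562
```

Request:
step_arm:
  deltas:
    - [[0, 0, 0.004, 0, 160], [0, 0, 0.007, 0, 160], [0, 0, 0.007, 0, 160]]

```text
t: 16.65
ee_pos: [0.5788, 0.2099, 0.2487]
tcp_rot: [-90.1, 0.0, 0.1]
contact_force: [-0.1, 0.4, -0.5]
opening: 0.556
```

```bash
python3 - <<'E'
from om import *
snap('wrist','w11'); ortho(['w11'],'o11',x0=.45,x1=.8,y0=-.15,y1=.35,r=.001)
E
python3 go.py .582 .213 .141
```

```text
at [0.5789 0.2092 0.2488] [-90.1   0.    0. ] delta [0.0031 0.1078 0.0039] turn 0.0002 j7 -25.3 open 0.558 F [-0.9  0.4 -0.8]
```

View pics/w11.png

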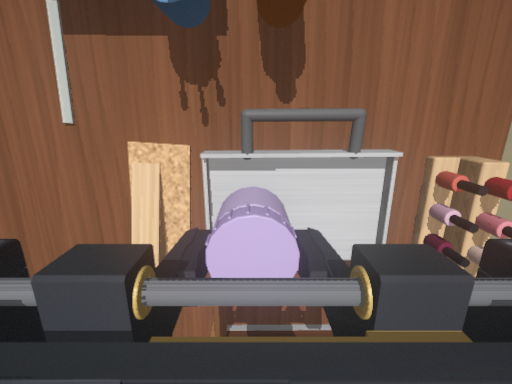

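View pics/o11.png

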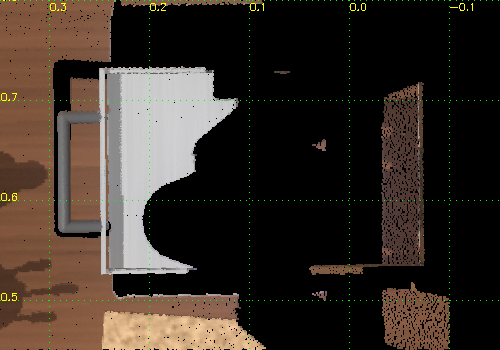

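Request:
step_arm:
  deltas:
    - [[0.003, 0.03, 0.001, 0, 160], [0.003, 0.06, 0.001, 0, 160], [0.003, 0.085, 0.001, 0, 160], [0.003, 0.1, 0.001, 0, 160], [0.003, 0.106, 0.001, 0, 160], [0.003, 0.109, 0.001, 0, 160], [0.003, 0.1095, 0.001, 0, 160], [0.003, 0.1095, 0.001, 0, 160]]

```text
t: 17.5
ee_pos: [0.5828, 0.2122, 0.1403]
tcp_rot: [-90.0, -0.1, 0.1]
contact_force: [0.3, 0.3, -1.2]
opening: 0.563
```

Request:
step_arm:
  deltas:
    - [[0, 0, 0, 0, 90], [0, 0, 0, 0, 70], [0, 0, 0, 0, 60], [0, 0, 0, 0, 60], [0, -0.01, 0, 0, 60], [0, -0.03, 0, 0, 60], [0, -0.06, 0, 0, 60], [0, -0.1, 0, 0, 60], [0, -0.12, 0, 0, 60], [0, -0.12, 0, 0, 60]]

```text
t: 18.5
ee_pos: [0.5841, 0.2128, 0.2636]
tcp_rot: [-89.8, -0.4, 0.1]
contact_force: [0.6, 0.1, 0.6]
opening: 0.767
```

```bash
python3 - <<'E'
from om import *
snap('wrist','w12'); snap('side','s12')
E
python3 jars.py s12
python3 go.py .4295 -.3135 .19
```

```text
s12 circ 0.4271 -0.3197 r 0.0259 mean 0.4273 -0.3194 1140
s12 circ 0.5241 -0.3209 r 0.0278 mean 0.5213 -0.3216 1252
s12 circ 0.5249 -0.4183 r 0.0265 mean 0.5248 -0.4201 1396
at [0.582  0.2119 0.2594] [-90.   -0.    0.1] delta [-0.1536  0.0693 -0.5251] turn 0.002 j7 -25.3 open 0.763 F [-0.8 -0.3 -0.4]
```

View pics/w12.png

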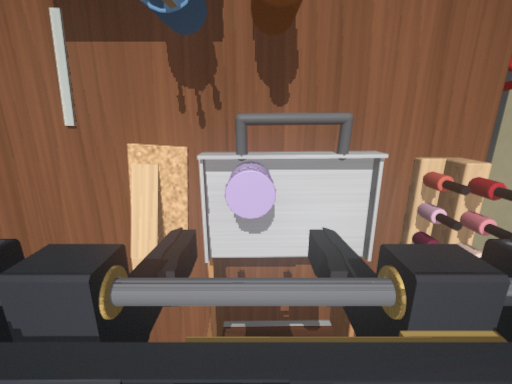

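View pics/s12.png

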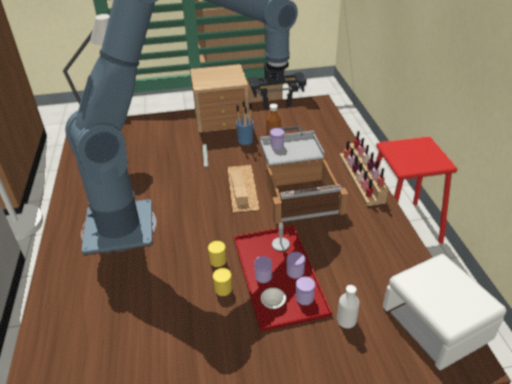

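Request:
step_arm:
  deltas:
    - [[-0.01, 0, -0.04, 0, 60], [-0.025, 0, -0.088, 0, 60], [-0.04, 0, -0.135, 0, 60], [-0.054, 0, -0.182, 0, 60], [-0.068, 0, -0.23, 0, 60], [-0.082, 0, -0.277, 0, 60], [-0.096, 0, -0.324, 0, 60], [-0.11, 0, -0.371, 0, 60], [-0.123, 0.01, -0.418, 0, 60], [-0.136, 0.03, -0.463, 0, 60], [-0.148, 0.05, -0.505, 0, 60], [-0.1535, 0.069, -0.525, 0, 60]]

```text
t: 19.8
ee_pos: [0.4263, -0.3171, 0.1881]
tcp_rot: [-90.0, 0.2, -0.2]
contact_force: [1.2, 0.2, -0.6]
opening: 0.764
```

Request:
step_arm:
  deltas:
    - [[0, 0, 0, 0, 60], [0, 0, 0, 0, 60]]

```text
t: 20.0
ee_pos: [0.4289, -0.3124, 0.1891]
tcp_rot: [-89.9, 0.1, 0.1]
contact_force: [0.6, -0.4, 0.3]
opening: 0.765
```

```bash
python3 - <<'E'
from om import *
snap('wrist','w13')
E
python3 jars.py w13
python3 go.py .4295 -.3135 .042
```

```text
w13 circ 0.429 -0.3128 r 0.0261 mean 0.4289 -0.3128 1946
w13 circ 0.5245 -0.316 r 0.0265 mean 0.5241 -0.3154 1972
at [ 0.4299 -0.3119  0.1899] [-89.9   0.    0.2] delta [-0.0003  0.1479 -0.0018] turn 0.0033 j7 35.8 open 0.761 F [-0.3 -0.1 -0.3]
```

Request:
step_arm:
  deltas:
    - [[0, 0.04, -0.001, 0, 60], [0, 0.08, -0.001, 0, 60], [0, 0.115, -0.001, 0, 60], [0, 0.138, -0.001, 0, 60], [0, 0.148, -0.001, 0, 60], [0, 0.148, -0.001, 0, 60], [0, 0.148, -0.001, 0, 110], [0, 0.148, -0.001, 0, 160], [0, 0.148, -0.001, 0, 160], [0, 0.148, -0.001, 0, 160], [0, 0.148, -0.001, 0, 160]]

```text
t: 21.15
ee_pos: [0.4305, -0.3147, 0.0436]
tcp_rot: [-90.0, -0.1, 0.1]
contact_force: [-0.5, 0.6, 7.9]
opening: 0.564
```

```bash
python3 go.py .672 .212 .25
```

```text
at [ 0.4305 -0.3147  0.0436] [-90.   -0.1   0.1] delta [ 0.243  -0.2065  0.5261] turn 0.002 j7 38.4 open 0.564 F [-0.5  0.6  7.9]
```

Request:
step_arm:
  deltas:
    - [[0, -0.04, 0, 0, 160], [0, -0.085, 0, 0, 160], [0, -0.13, 0.01, 0, 160], [0.01, -0.165, 0.04, 0, 160], [0.025, -0.19, 0.08, 0, 160], [0.045, -0.2, 0.12, 0, 160], [0.065, -0.2065, 0.163, 0, 160], [0.085, -0.2065, 0.206, 0, 160], [0.105, -0.2065, 0.25, 0, 160], [0.125, -0.2065, 0.294, 0, 160], [0.145, -0.2065, 0.338, 0, 160], [0.165, -0.2065, 0.38, 0, 160]]

```text
t: 22.35
ee_pos: [0.5943, 0.0681, 0.2493]
tcp_rot: [-90.0, -0.0, 0.1]
contact_force: [0.8, -0.3, -0.2]
opening: 0.557
```

Request:
step_arm:
  deltas:
    - [[0.02, 0, 0.04, 0, 160], [0.04, 0, 0.08, 0, 160], [0.06, 0, 0.115, 0, 160], [0.073, 0, 0.138, 0, 160], [0.078, 0, 0.146, 0, 160], [0.078, 0, 0.146, 0, 160], [0.078, 0, 0.146, 0, 160]]

```text
t: 23.05
ee_pos: [0.6713, 0.2101, 0.2488]
tcp_rot: [-90.1, 0.0, 0.0]
contact_force: [-0.5, -0.5, -0.9]
opening: 0.559
```

```bash
python3 go.py .672 .212 .141
```

```text
at [0.6713 0.2101 0.2488] [-90.1   0.    0. ] delta [0.0007 0.1078 0.0021] turn 0.0003 j7 -20.7 open 0.559 F [-0.5 -0.5 -0.9]
```

Request:
step_arm:
  deltas:
    - [[0.001, 0.03, 0.001, 0, 160], [0.001, 0.06, 0.001, 0, 160], [0.001, 0.085, 0.001, 0, 160], [0.001, 0.1, 0.001, 0, 160], [0.001, 0.106, 0.001, 0, 160], [0.001, 0.1085, 0.001, 0, 160], [0.001, 0.109, 0.001, 0, 160], [0.001, 0.109, 0.001, 0, 160]]

```text
t: 23.85
ee_pos: [0.6733, 0.2133, 0.141]
tcp_rot: [-90.0, -0.1, 0.1]
contact_force: [-0.5, 0.6, -0.2]
opening: 0.563
```

Request:
step_arm:
  deltas:
    - [[0, 0, 0, 0, 90], [0, 0, 0, 0, 70], [0, 0, 0, 0, 60], [0, 0, 0, 0, 60], [0, -0.01, 0, 0, 60], [0, -0.03, 0, 0, 60], [0, -0.06, 0, 0, 60], [0, -0.1, 0, 0, 60], [0, -0.12, 0, 0, 60], [0, -0.12, 0, 0, 60]]

```text
t: 24.85
ee_pos: [0.6747, 0.2138, 0.2646]
tcp_rot: [-89.9, -0.4, 0.1]
contact_force: [0.2, 0.1, 0.1]
opening: 0.764
```

```bash
python3 - <<'E'
from om import *
snap('wrist','w14'); snap('side','s14')
E
python3 jars.py s14
python3 go.py .525 -.316 .19
```

```text
s14 circ 0.5229 -0.322 r 0.0263 mean 0.5206 -0.3251 1048
s14 circ 0.5265 -0.4175 r 0.0271 mean 0.5262 -0.4194 1480
at [0.6725 0.2132 0.2599] [-90.   -0.    0.1] delta [-0.1486  0.0698 -0.5289] turn 0.0021 j7 -20.7 open 0.76 F [-0.3  0.  -0.8]
```

View pics/w14.png

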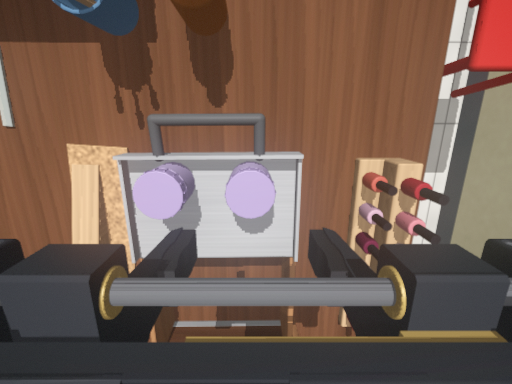

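Request:
step_arm:
  deltas:
    - [[-0.01, 0, -0.04, 0, 60], [-0.024, 0, -0.088, 0, 60], [-0.038, 0, -0.136, 0, 60], [-0.052, 0, -0.184, 0, 60], [-0.066, 0, -0.232, 0, 60], [-0.08, 0, -0.28, 0, 60], [-0.093, 0, -0.328, 0, 60], [-0.106, 0, -0.376, 0, 60], [-0.119, 0.01, -0.422, 0, 60], [-0.132, 0.03, -0.466, 0, 60], [-0.143, 0.05, -0.508, 0, 60], [-0.1485, 0.069, -0.528, 0, 60]]

```text
t: 26.15
ee_pos: [0.5216, -0.3196, 0.1884]
tcp_rot: [-90.1, 0.2, -0.2]
contact_force: [-1.0, 0.1, 0.6]
opening: 0.767
```

Request:
step_arm:
  deltas:
    - [[0, 0, 0, 0, 60], [0, 0, 0, 0, 60], [0, 0, 0, 0, 60]]

```text
t: 26.45
ee_pos: [0.5262, -0.3132, 0.1909]
tcp_rot: [-89.9, -0.0, 0.3]
contact_force: [-0.1, 0.3, 0.2]
opening: 0.763
```

```bash
python3 - <<'E'
from om import *
snap('wrist','w15')
E
python3 jars.py w15
python3 go.py .525 -.316 .042
```

```text
w15 circ 0.5243 -0.3155 r 0.0261 mean 0.5246 -0.3155 1968
w15 circ 0.5277 -0.412 r 0.0258 mean 0.5276 -0.4056 1233
at [ 0.5264 -0.3133  0.1912] [-90.   -0.1   0.3] delta [-0.0016  0.1492 -0.0028] turn 0.0048 j7 30.5 open 0.764 F [ 0.4 -0.7 -0.6]
```

Request:
step_arm:
  deltas:
    - [[-0.002, 0.04, -0.002, 0, 60], [-0.002, 0.08, -0.002, 0, 60], [-0.002, 0.115, -0.002, 0, 60], [-0.002, 0.138, -0.002, 0, 60], [-0.002, 0.148, -0.002, 0, 60], [-0.002, 0.149, -0.002, 0, 60], [-0.002, 0.149, -0.002, 0, 110], [-0.002, 0.149, -0.002, 0, 160], [-0.002, 0.149, -0.002, 0, 160], [-0.002, 0.149, -0.002, 0, 160], [-0.002, 0.149, -0.002, 0, 160]]

```text
t: 27.6
ee_pos: [0.5242, -0.3176, 0.0433]
tcp_rot: [-90.1, -0.1, 0.1]
contact_force: [0.2, 0.3, 6.7]
opening: 0.561
```

```bash
python3 go.py .582 .150 .25
```

```text
at [ 0.5242 -0.3176  0.0433] [-90.1  -0.1   0.1] delta [ 0.0592 -0.2071  0.4673] turn 0.0021 j7 32.0 open 0.561 F [0.2 0.3 6.7]
```

Request:
step_arm:
  deltas:
    - [[0, -0.04, 0, 0, 160], [0, -0.085, 0, 0, 160], [0, -0.13, 0.01, 0, 160], [0.003, -0.165, 0.04, 0, 160], [0.008, -0.19, 0.08, 0, 160], [0.013, -0.2, 0.125, 0, 160], [0.018, -0.207, 0.172, 0, 160], [0.024, -0.207, 0.22, 0, 160], [0.03, -0.207, 0.267, 0, 160], [0.036, -0.207, 0.314, 0, 160], [0.042, -0.207, 0.36, 0, 160], [0.048, -0.207, 0.405, 0, 160]]

```text
t: 28.8
ee_pos: [0.5701, 0.0898, 0.2492]
tcp_rot: [-90.0, -0.0, 0.1]
contact_force: [0.6, -0.4, -1.1]
opening: 0.561
```

Request:
step_arm:
  deltas:
    - [[0.005, 0, 0.03, 0, 160], [0.01, 0, 0.052, 0, 160], [0.011, 0, 0.062, 0, 160], [0.011, 0, 0.062, 0, 160], [0.011, 0, 0.062, 0, 160]]

```text
t: 29.3
ee_pos: [0.5811, 0.1482, 0.2487]
tcp_rot: [-90.1, 0.0, 0.0]
contact_force: [-0.2, 0.3, -0.4]
opening: 0.559
```

```bash
python3 go.py .582 .150 .141
```

```text
at [0.5811 0.1482 0.2487] [-90.1   0.    0. ] delta [0.0009 0.1077 0.0019] turn 0.0005 j7 -18.7 open 0.559 F [-0.2  0.3 -0.4]
```

Request:
step_arm:
  deltas:
    - [[0.001, 0.03, 0, 0, 160], [0.001, 0.06, 0, 0, 160], [0.001, 0.085, 0, 0, 160], [0.001, 0.1, 0, 0, 160], [0.001, 0.106, 0, 0, 160], [0.001, 0.1085, 0, 0, 160], [0.001, 0.109, 0, 0, 160], [0.001, 0.109, 0, 0, 160]]

```text
t: 30.1
ee_pos: [0.5829, 0.1501, 0.1408]
tcp_rot: [-90.0, -0.1, 0.1]
contact_force: [-1.2, 0.3, -0.7]
opening: 0.562
```

Request:
step_arm:
  deltas:
    - [[0, 0, 0, 0, 90], [0, 0, 0, 0, 70], [0, 0, 0, 0, 60], [0, 0, 0, 0, 60], [0, -0.01, 0, 0, 60], [0, -0.03, 0, 0, 60], [0, -0.06, 0, 0, 60], [0, -0.1, 0, 0, 60], [0, -0.12, 0, 0, 60], [0, -0.12, 0, 0, 60]]

```text
t: 31.1
ee_pos: [0.5842, 0.1506, 0.2639]
tcp_rot: [-89.9, -0.4, 0.1]
contact_force: [0.1, 0.4, -0.4]
opening: 0.761
```

```bash
python3 - <<'E'
from om import *
snap('wrist','w16'); snap('side','s16')
E
python3 jars.py s16
python3 go.py .528 -.412 .19
```

```text
s16 circ 0.5259 -0.4184 r 0.026 mean 0.5243 -0.4188 1344
at [0.5821 0.15   0.2599] [-90.   -0.    0.1] delta [-0.0553  0.0698 -0.5619] turn 0.0021 j7 -18.7 open 0.771 F [-0.5 -0.4  0.1]
```

View pics/s16.png

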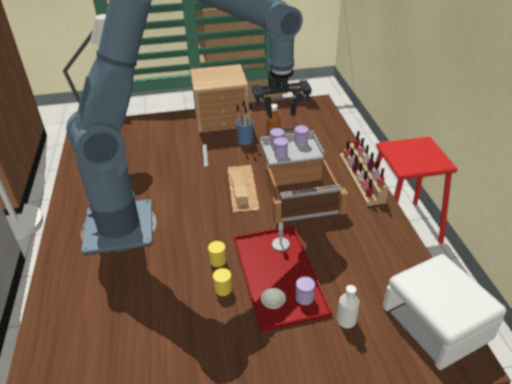

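Request:
step_arm:
  deltas:
    - [[-0.004, 0, -0.045, 0, 60], [-0.009, 0, -0.094, 0, 60], [-0.014, 0, -0.143, 0, 60], [-0.019, 0, -0.192, 0, 60], [-0.024, 0, -0.241, 0, 60], [-0.029, 0, -0.29, 0, 60], [-0.034, 0, -0.339, 0, 60], [-0.039, 0, -0.388, 0, 60], [-0.044, 0.01, -0.436, 0, 60], [-0.049, 0.03, -0.482, 0, 60], [-0.053, 0.05, -0.526, 0, 60], [-0.055, 0.069, -0.557, 0, 60]]

```text
t: 32.4
ee_pos: [0.5257, -0.4102, 0.188]
tcp_rot: [-90.0, 0.2, -0.1]
contact_force: [0.6, 0.5, 0.0]
opening: 0.762
```

Request:
step_arm:
  deltas:
    - [[0, 0, -0.003, 0, 60], [0, 0, -0.003, 0, 60], [0, 0, -0.003, 0, 60]]

```text
t: 32.7
ee_pos: [0.5292, -0.4082, 0.1906]
tcp_rot: [-89.9, -0.0, 0.2]
contact_force: [0.2, 0.5, 0.1]
opening: 0.765
```

```bash
python3 - <<'E'
from om import *
snap('wrist','w17')
E
python3 jars.py w17
python3 go.py .528 -.412 .042
```

```text
w17 circ 0.5274 -0.4142 r 0.026 mean 0.5276 -0.4139 1959
at [ 0.5295 -0.4081  0.191 ] [-89.9  -0.    0.3] delta [-0.0016  0.149  -0.004 ] turn 0.0045 j7 38.6 open 0.764 F [0.7 0.8 0.4]
```

View pics/w17.png

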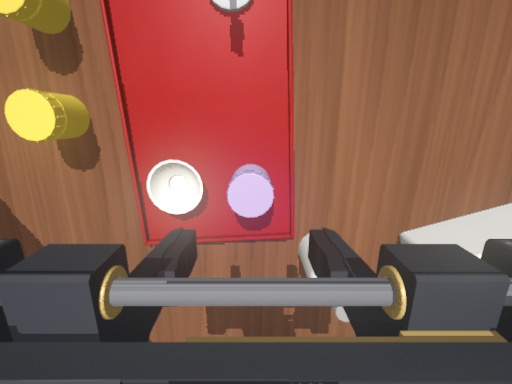

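Run:
```python
from h import *
for f in ['w17','s16']:
    q=np.load(f'pics/{f}_w.npy').reshape(-1,3)
    for z in [(.03,.09),(.09,.14)]:
        k=(q[:,2]>z[0])&(q[:,2]<z[1])&(q[:,0]>.555)&(q[:,0]<.68)&(q[:,1]<-.42)&(q[:,1]>-.58)
        print(f,z,k.sum(), q[k].min(0) if k.any() else 0,q[k].max(0) if k.any() else 0)
```

```text
w17 (0.03, 0.09) 220 [ 0.59355236 -0.51511887  0.03012621] [ 0.60102554 -0.48799864  0.08587611]
w17 (0.09, 0.14) 146 [ 0.60733976 -0.51680073  0.12190844] [ 0.62106037 -0.50063125  0.13186271]
s16 (0.03, 0.09) 356 [ 0.59083995 -0.53741766  0.03059373] [ 0.64150919 -0.48897064  0.08992485]
s16 (0.09, 0.14) 211 [ 0.59901328 -0.5287401   0.09001212] [ 0.63558092 -0.49087887  0.13302976]
```

Request:
step_arm:
  deltas:
    - [[-0.002, 0.04, -0.003, 0, 60], [-0.002, 0.08, -0.005, 0, 60], [-0.002, 0.115, -0.005, 0, 60], [-0.002, 0.138, -0.005, 0, 60], [-0.002, 0.148, -0.005, 0, 60], [-0.002, 0.149, -0.005, 0, 60], [-0.002, 0.149, -0.005, 0, 110], [-0.002, 0.149, -0.005, 0, 160], [-0.002, 0.149, -0.005, 0, 160], [-0.002, 0.149, -0.005, 0, 160], [-0.002, 0.149, -0.005, 0, 160]]

```text
t: 33.85
ee_pos: [0.5273, -0.4157, 0.0435]
tcp_rot: [-90.1, -0.1, 0.1]
contact_force: [-1.3, 1.4, 7.1]
opening: 0.557
```

```bash
python3 go.py .672 .150 .25
```

```text
at [ 0.5273 -0.4157  0.0435] [-90.1  -0.1   0.1] delta [ 0.1463 -0.207   0.5652] turn 0.002 j7 40.2 open 0.557 F [-1.3  1.4  7.1]
```

Request:
step_arm:
  deltas:
    - [[0, -0.04, 0, 0, 160], [0, -0.085, 0, 0, 160], [0, -0.13, 0.01, 0, 160], [0.005, -0.165, 0.04, 0, 160], [0.015, -0.19, 0.08, 0, 160], [0.025, -0.2, 0.125, 0, 160], [0.037, -0.207, 0.17, 0, 160], [0.049, -0.207, 0.216, 0, 160], [0.061, -0.207, 0.262, 0, 160], [0.073, -0.207, 0.308, 0, 160], [0.085, -0.207, 0.354, 0, 160], [0.097, -0.207, 0.4, 0, 160]]

```text
t: 35.05
ee_pos: [0.6226, -0.0131, 0.2492]
tcp_rot: [-90.0, -0.0, 0.1]
contact_force: [1.0, 0.3, -0.4]
opening: 0.562
```

Request:
step_arm:
  deltas:
    - [[0.012, 0, 0.045, 0, 160], [0.024, 0, 0.09, 0, 160], [0.036, 0, 0.13, 0, 160], [0.046, 0, 0.155, 0, 160], [0.049, 0, 0.165, 0, 160], [0.049, 0, 0.165, 0, 160], [0.049, 0, 0.165, 0, 160]]

```text
t: 35.75
ee_pos: [0.6711, 0.1476, 0.2487]
tcp_rot: [-90.1, 0.0, -0.0]
contact_force: [-0.2, -0.3, -0.9]
opening: 0.562
```

```bash
python3 go.py .672 .150 .141
```

```text
at [0.6711 0.1476 0.2487] [-90.1   0.   -0. ] delta [0.0009 0.1077 0.0025] turn -0.0001 j7 -14.8 open 0.562 F [-0.2 -0.3 -0.9]
```

Request:
step_arm:
  deltas:
    - [[0.001, 0.03, 0, 0, 160], [0.001, 0.06, 0, 0, 160], [0.001, 0.085, 0, 0, 160], [0.001, 0.1, 0, 0, 160], [0.001, 0.106, 0, 0, 160], [0.001, 0.1085, 0, 0, 160], [0.001, 0.109, 0, 0, 160], [0.001, 0.109, 0, 0, 160]]

```text
t: 36.55
ee_pos: [0.6729, 0.1503, 0.1409]
tcp_rot: [-90.0, -0.1, 0.1]
contact_force: [-0.0, 0.5, -0.6]
opening: 0.562
```

Request:
step_arm:
  deltas:
    - [[0, 0, 0, 0, 90], [0, 0, 0, 0, 70], [0, 0, 0, 0, 60], [0, 0, 0, 0, 60], [0, -0.01, 0, 0, 60], [0, -0.03, 0, 0, 60], [0, -0.06, 0, 0, 60], [0, -0.1, 0.03, 0, 60], [0, -0.12, 0.07, 0, 60], [0, -0.12, 0.11, 0, 60], [0, -0.12, 0.11, 0, 60], [0, -0.12, 0.11, 0, 60]]

```text
t: 37.75
ee_pos: [0.6715, 0.2614, 0.26]
tcp_rot: [-90.0, 0.0, 0.3]
contact_force: [0.2, -0.3, 0.2]
opening: 0.765
```

```bash
python3 - <<'E'
from om import *
snap('wrist','w18'); snap('side','s18')
W=np.load('pics/w18_w.npy')
q=W.reshape(-1,3)
k=(q[:,2]>.112)&(q[:,2]<.14)&(q[:,1]>.262)&(q[:,1]<.31)&(q[:,0]>.5)&(q[:,0]<.75)
h=q[k]; print('handle',h.min(0),h.max(0),np.median(h,0))
b=h[h[:,1]>np.percentile(h[:,1],40)]
E
python3 go.py .627 .287 .2 90
```

```text
handle [0.56827564 0.26201481 0.11993952] [0.68973984 0.29266754 0.13201621] [0.62917618 0.28551593 0.12841096]
at [0.6723 0.2584 0.2598] [-90.1  -0.    0. ] delta [-0.0453  0.0598  0.0287] turn -1.5703 j7 -23.4 open 0.766 F [ 0.  -0.4  0.1]
```

View pics/w18.png

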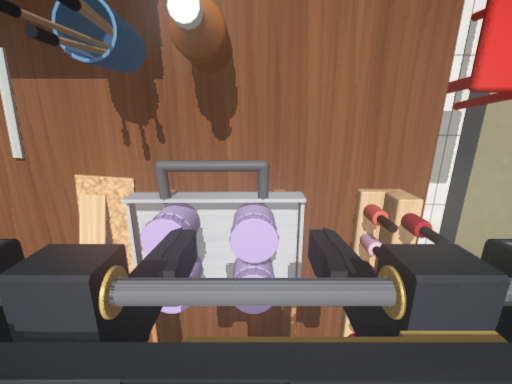

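View pics/s18.png

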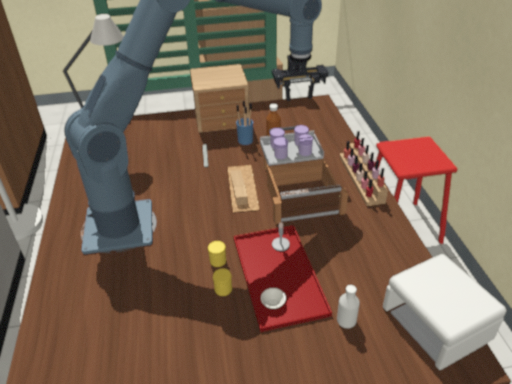

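Request:
step_arm:
  deltas:
    - [[-0.01, 0, 0.005, 0.13, 100], [-0.02, 0, 0.01, 0.26, 150], [-0.03, 0, 0.015, 0.39, 165], [-0.044, 0, 0.02, 0.52, 165], [-0.044, 0, 0.028, 0.65, 165], [-0.044, 0, 0.028, 0.78, 165], [-0.044, 0, 0.028, 0.91, 165], [-0.044, 0, 0.028, 1.04, 165], [-0.044, 0, 0.028, 1.17, 165], [-0.044, 0, 0.028, 1.3, 165], [-0.044, 0, 0.028, 1.44, 165], [-0.044, 0, 0.028, 1.571, 165]]

```text
t: 39.05
ee_pos: [0.6285, 0.2859, 0.2599]
tcp_rot: [-90.0, -0.0, -90.4]
contact_force: [0.2, -0.5, 0.7]
opening: 0.352
```

Request:
step_arm:
  deltas:
    - [[0, 0, 0, 0, 165], [0, 0, 0, 0, 165], [0, 0, 0, 0, 165]]

```text
t: 39.35
ee_pos: [0.6281, 0.2874, 0.2598]
tcp_rot: [-90.0, -0.0, -89.8]
contact_force: [-0.5, -0.1, 0.6]
opening: 0.352
```

```bash
python3 - <<'E'
from om import *
snap('wrist','w19'); snap('side','s19')
W=np.load('pics/w19_w.npy')
q=W.reshape(-1,3)
k=(q[:,2]>.112)&(q[:,2]<.14)&(q[:,1]>.265)&(q[:,1]<.31)&(q[:,0]>.5)&(q[:,0]<.75)
h=q[k]; print('handle',h.min(0),h.max(0),np.median(h,0))
E
python3 go.py .628 .286 .112 -90
```

```text
handle [0.56838679 0.26501026 0.11979303] [0.68893355 0.29180697 0.13178398] [0.63539693 0.28466626 0.12850619]
at [0.628  0.2877 0.2597] [-90.    0.  -89.8] delta [0.0017 0.1477 0.    ] turn 0.0029 j7 -107.9 open 0.353 F [-0.7  0.7 -0.4]
```

View pics/w19.png

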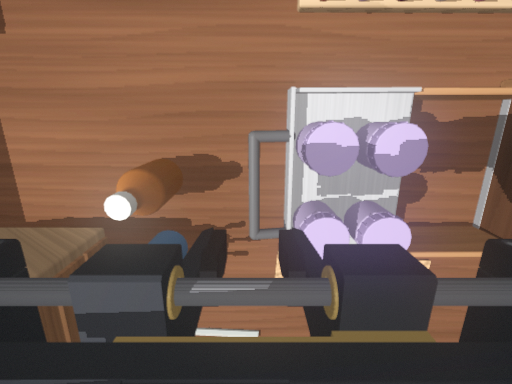

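Run:
```python
from om import *
W=np.load('pics/w19_w.npy')
for v in (160,185,210): print([np.round(W[v,u],4).tolist() for u in range(244,264,2)])
print(W[185,288:296])
q=W.reshape(-1,3);k=(q[:,0]>.55)&(q[:,0]<.7)&(q[:,1]>.36)&(q[:,2]>.05)&(q[:,2]<.17);print(q[k].min(0),q[k].max(0))
print(robot.read_state()['joint_positions'])
```

```text
[[0.6405, 0.3008, -0.0003], [0.6404, 0.2977, -0.0012], [0.6406, 0.2946, 0.0001], [0.6596, 0.2907, 0.1288], [0.6595, 0.2886, 0.1277], [0.6598, 0.2865, 0.1301], [0.6598, 0.2845, 0.1299], [0.6596, 0.2824, 0.1285], [nan, nan, nan], [0.6407, 0.2733, 0.0002]]
[[0.6015, 0.3009, 0.0006], [0.6019, 0.2977, 0.0023], [0.6013, 0.2947, -0.0002], [0.6328, 0.2907, 0.1287], [0.6329, 0.2885, 0.129], [0.633, 0.2864, 0.1295], [0.6332, 0.2843, 0.1302], [0.6327, 0.2821, 0.1279], [0.6016, 0.2759, 0.0007], [0.6013, 0.2727, -0.0007]]
[[0.5599, 0.3011, -0.0003], [0.5593, 0.2979, -0.0018], [0.5595, 0.2947, -0.0014], [0.6043, 0.2906, 0.128], [0.6049, 0.2884, 0.1296], [0.6056, 0.2862, 0.1317], [0.6052, 0.284, 0.1304], [0.6045, 0.2818, 0.1285], [0.5597, 0.2753, -0.0009], [0.56, 0.2721, -0.0001]]
[[0.63168866 0.24925133 0.12331435]
 [0.63209863 0.24840011 0.12497759]
 [0.63162606 0.24702683 0.12302052]
 [0.6317879  0.246033   0.12366596]
 [0.62605829 0.24128599 0.10013937]
 [0.62575452 0.23990411 0.09887293]
 [0.62600682 0.2388848  0.09988812]
 [0.62581839 0.2375712  0.09909484]]
[0.58462934 0.39417657 0.05005423] [0.64384252 0.45091843 0.15178299]
[ -42.59175453   35.24317573   22.68298144   80.934477    -14.03773094
   66.60874284 -107.90854022]
```

Request:
step_arm:
  deltas:
    - [[0.002, 0.03, 0, 0, 165], [0.002, 0.07, 0, 0, 165], [0.002, 0.105, 0, 0, 165], [0.002, 0.13, 0, 0, 165], [0.002, 0.144, 0, 0, 165], [0.002, 0.148, 0, 0, 165], [0.002, 0.148, 0, 0, 165], [0.002, 0.148, 0, 0, 200], [0.002, 0.148, 0, 0, 240], [0.002, 0.148, 0, 0, 255], [0.002, 0.148, 0, 0, 255], [0.002, 0.148, 0, 0, 255]]
  newtons: 30

```text
t: 40.65
ee_pos: [0.6287, 0.2857, 0.1129]
tcp_rot: [-89.9, 0.0, -89.9]
contact_force: [-1.9, -1.9, 5.6]
opening: 0.125
```

```bash
python3 - <<'E'
from om import *
snap('side','s20')
c=cv2.imread('pics/s20.png')[90:230,220:360]; cv2.imwrite('pics/s20c.png',cv2.resize(c,None,fx=4,fy=4))
r,a0=np.hypot(.17,.03),np.arctan2(.03,.17)
for t in np.arange(0,1.26,.1): print(round(t,2),np.round(.17-r*np.cos(a0+t),4),np.round(r*np.sin(a0+t)-.03,4))
E
python3 go.py .628 .286 .112 -90
```

```text
0.0 0.0 0.0
0.1 0.0038 0.0168
0.2 0.0093 0.0332
0.3 0.0165 0.0489
0.4 0.0251 0.0638
0.5 0.0352 0.0778
0.6 0.0466 0.0907
0.7 0.0593 0.1025
0.8 0.0731 0.1129
0.9 0.0878 0.1218
1.0 0.1034 0.1293
1.1 0.1196 0.1351
1.2 0.1364 0.1393
at [0.6287 0.2857 0.113 ] [-89.9   0.  -89.9] delta [-0.0003  0.001  -0.0007] turn 0.0016 j7 -105.3 open 0.123 F [-1.5 -1.9  6.5]
```

View pics/s20c.png

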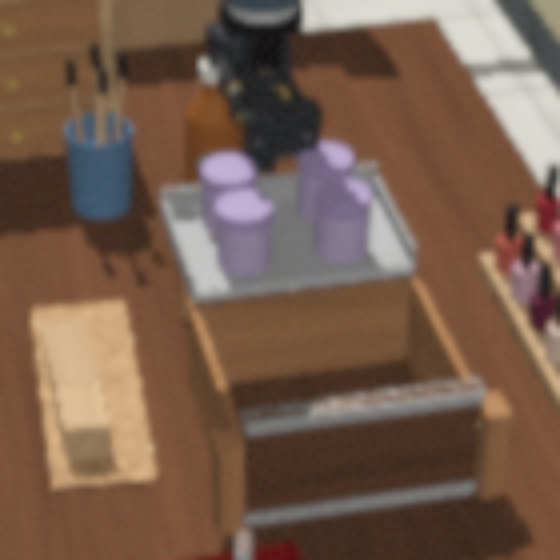

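Request:
step_arm:
  deltas:
    - [[0.0017, -0.0084, 0, 0, 255], [0.0038, -0.0168, 0, 0, 255], [0.0064, -0.025, 0, 0, 255], [0.0093, -0.0332, 0, 0, 255], [0.0128, -0.041, 0, 0, 255], [0.0165, -0.0489, 0, 0, 255], [0.0207, -0.0564, 0, 0, 255], [0.0251, -0.0638, 0, 0, 255], [0.03, -0.071, 0, 0, 255], [0.0352, -0.0778, 0, 0, 255], [0.0408, -0.0844, 0, 0, 255], [0.0466, -0.0907, 0, 0, 255]]

```text
t: 41.9
ee_pos: [0.6289, 0.2415, 0.2042]
tcp_rot: [-89.8, 0.2, -89.8]
contact_force: [6.3, 3.5, -2.6]
opening: 0.124
```

```bash
python3 - <<'E'
from om import *
snap('side','s21')
c=cv2.imread('pics/s21.png')[60:230,220:360]; cv2.imwrite('pics/s21c.png',cv2.resize(c,None,fx=3.5,fy=3.5))
E
python3 go.py .628 .2394 .2037 -90
```

```text
at [0.6289 0.2405 0.2053] [-89.8   0.2 -89.9] delta [ 0.0011  0.0016 -0.0009] turn 0.0018 j7 -103.2 open 0.125 F [3.5 3.  1. ]
```

View pics/s21c.png

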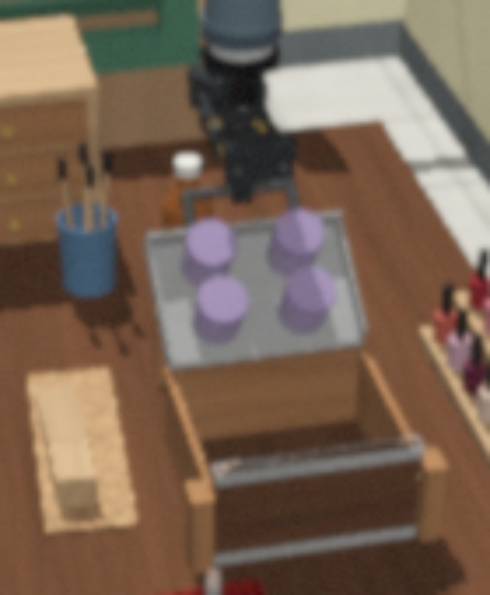

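Request:
step_arm:
  deltas:
    - [[0.0062, -0.006, 0, 0, 255], [0.0127, -0.0118, 0, 0, 255], [0.0195, -0.0172, 0, 0, 255], [0.0265, -0.0222, 0, 0, 255], [0.0338, -0.0268, 0, 0, 255], [0.0412, -0.0311, 0, 0, 255], [0.0489, -0.035, 0, 0, 255], [0.0568, -0.0386, 0, 0, 255], [0.0648, -0.0417, 0, 0, 255], [0.073, -0.0444, 0, 0, 255], [0.0813, -0.0467, 0, 0, 255], [0.0898, -0.0486, 0, 0, 255]]

```text
t: 43.15
ee_pos: [0.6296, 0.1528, 0.2543]
tcp_rot: [-89.7, 0.3, -89.7]
contact_force: [3.1, 4.7, 9.6]
opening: 0.127
```

Request:
step_arm:
  deltas:
    - [[0, 0, 0, 0, 255], [0, 0, 0, 0, 255], [0, 0, 0, 0, 255], [0, 0, 0, 0, 255], [0, 0, 0, 0, 255]]

```text
t: 43.65
ee_pos: [0.6296, 0.1521, 0.2544]
tcp_rot: [-89.7, 0.2, -89.8]
contact_force: [1.0, 3.3, 10.5]
opening: 0.125
```

```bash
python3 - <<'E'
from om import *
snap('side','s22')
c=cv2.imread('pics/s22.png')[60:230,220:360]; cv2.imwrite('pics/s22c.png',cv2.resize(c,None,fx=3.5,fy=3.5))
E
python3 go.py .628 .1496 .2523 -90
```

```text
at [0.6296 0.1521 0.2544] [-89.7   0.2 -89.8] delta [ 0.0025  0.002  -0.0017] turn 0.0036 j7 -96.6 open 0.127 F [ 1.   3.5 11.6]
```

View pics/s22c.png

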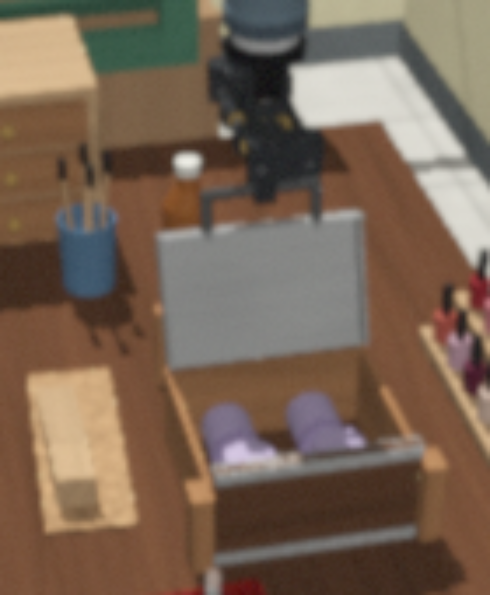

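Request:
step_arm:
  deltas:
    - [[-0.0085, 0.0019, 0, 0, 255], [-0.0168, 0.0042, 0, 0, 255], [-0.025, 0.0069, 0, 0, 255], [-0.033, 0.01, 0, 0, 255], [-0.0409, 0.0136, 0, 0, 255], [-0.0486, 0.0175, 0, 0, 255], [-0.056, 0.0218, 0, 0, 255], [-0.0633, 0.0264, 0, 0, 255], [-0.0703, 0.0314, 0, 0, 255], [-0.0771, 0.0368, 0, 0, 255], [-0.0836, 0.0426, 0, 0, 255], [-0.0898, 0.0486, 0, 0, 255]]

```text
t: 44.9
ee_pos: [0.6287, 0.2401, 0.2025]
tcp_rot: [-89.9, 0.0, -89.9]
contact_force: [5.7, 2.1, 2.1]
opening: 0.125
```

```bash
python3 - <<'E'
from om import *
snap('side','s23')
c=cv2.imread('pics/s23.png')[60:230,220:360]; cv2.imwrite('pics/s23c.png',cv2.resize(c,None,fx=3.5,fy=3.5))
E
python3 go.py .628 .2394 .2037 -90
```

```text
at [0.6286 0.2412 0.2013] [-89.9   0.  -89.8] delta [ 0.0018 -0.0024 -0.0006] turn 0.0032 j7 -103.3 open 0.125 F [8.2 2.9 1.4]
```

View pics/s23c.png

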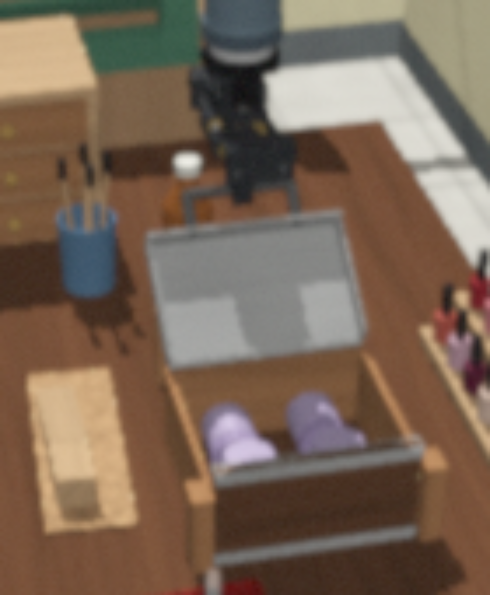

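Jars lie in the hopper, the tray is empty. I continue lowering.

Request:
step_arm:
  deltas:
    - [[-0.0058, 0.0063, 0, 0, 255], [-0.0114, 0.0129, 0, 0, 255], [-0.0166, 0.0197, 0, 0, 255], [-0.0215, 0.0269, 0, 0, 255], [-0.0259, 0.0343, 0, 0, 255], [-0.0301, 0.0418, 0, 0, 255], [-0.0338, 0.0497, 0, 0, 255], [-0.0373, 0.0575, 0, 0, 255], [-0.0402, 0.0657, 0, 0, 255], [-0.0428, 0.0739, 0, 0, 255], [-0.0449, 0.0823, 0, 0, 255], [-0.0466, 0.0904, 0, 0, 255]]

```text
t: 46.15
ee_pos: [0.6283, 0.2854, 0.111]
tcp_rot: [-90.0, -0.1, -89.9]
contact_force: [5.7, 0.4, 0.2]
opening: 0.124
```

Request:
step_arm:
  deltas:
    - [[0, 0, 0, 0, 255], [0, 0, 0, 0, 255], [0, 0, 0, 0, 230], [0, 0, 0, 0, 200], [0, 0, 0, 0, 170], [0, 0, 0, 0, 165], [0, 0, 0, 0, 165]]

```text
t: 46.85
ee_pos: [0.6271, 0.286, 0.1114]
tcp_rot: [-90.1, -0.0, -89.9]
contact_force: [-0.2, 0.0, 0.8]
opening: 0.355
```

Request:
step_arm:
  deltas:
    - [[0, -0.01, 0, 0, 165], [0, -0.03, 0, 0, 165], [0, -0.06, 0, 0, 165], [0, -0.1, 0, 0, 165], [0, -0.14, 0, 0, 165], [0, -0.17, 0, 0, 165], [0, -0.17, 0, 0, 165]]

```text
t: 47.55
ee_pos: [0.6304, 0.2866, 0.2884]
tcp_rot: [-89.5, 0.2, -89.9]
contact_force: [0.3, -0.4, 0.2]
opening: 0.356
```

```bash
python3 - <<'E'
from om import *
snap('wrist','w24');snap('side','s24')
c=cv2.imread('pics/s24.png')[60:230,220:360]; cv2.imwrite('pics/s24c.png',cv2.resize(c,None,fx=3.5,fy=3.5))
q=np.load('pics/w24_w.npy').reshape(-1,3)
k=(q[:,0]>.52)&(q[:,0]<.73)&(q[:,1]>-.08)&(q[:,1]<.1)&(q[:,2]>.01)&(q[:,2]<.14)
print(k.sum()); 
W=np.load('pics/w24_w.npy')
k=(q[:,0]>.57)&(q[:,0]<.69)&(q[:,1]>.14)&(q[:,1]<.23)&(q[:,2]<.15);A=np.c_[q[k,:2],np.ones(k.sum())];print('tray plane',np.linalg.lstsq(A,q[k,2],rcond=None)[0],np.median(q[k,2]))
E
python3 go.py .628 .02 .3 -90
```

```text
12783
tray plane [ 0.00089122 -0.00072956  0.09961309] 0.10005261335707019
at [0.628  0.2861 0.283 ] [-89.9   0.  -89.9] delta [ 0.2661 -0.0172 -0.0005] turn 0.0018 j7 -108.1 open 0.355 F [ 0.4 -0.9 -0.5]
```

View pics/w24.png

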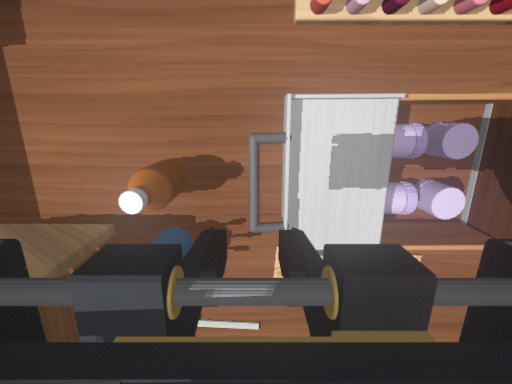

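View pics/s24c.png

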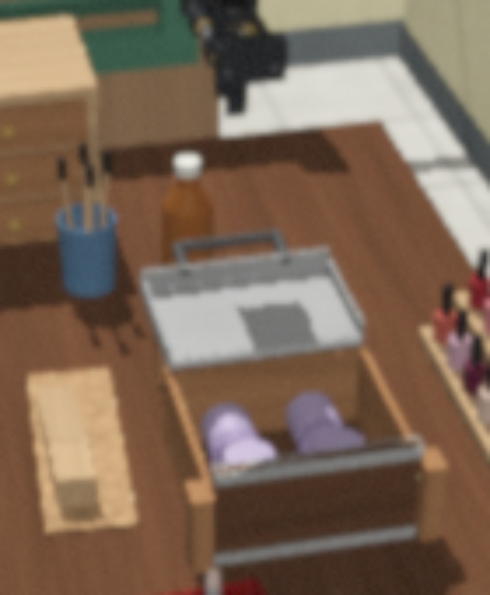

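Request:
step_arm:
  deltas:
    - [[0.04, -0.02, 0, 0, 165], [0.085, -0.03, 0, 0, 165], [0.13, -0.04, 0, 0, 165], [0.175, -0.04, 0, 0, 165], [0.22, -0.04, 0, 0, 165], [0.25, -0.04, 0, 0, 165], [0.25, -0.04, 0, 0, 165], [0.25, -0.04, 0, 0, 165]]

```text
t: 48.45
ee_pos: [0.6276, 0.0358, 0.3207]
tcp_rot: [-90.1, 0.0, -90.0]
contact_force: [-0.9, -0.2, 0.7]
opening: 0.353
```

Run:
```python
from om import *
snap('wrist','w25');snap('side','s25')
W=np.load('pics/w25_w.npy');q=W.reshape(-1,3)
im=cv2.imread('pics/w25.png');hsv=cv2.cvtColor(im,cv2.COLOR_BGR2HSV).reshape(-1,3)
k=(q[:,0]>.52)&(q[:,0]<.73)&(q[:,1]>-.08)&(q[:,1]<.12)&(hsv[:,0]>118)&(hsv[:,0]<150)&(hsv[:,1]>35)
print(k.sum(),np.nanmin(q[k],0),np.nanmax(q[k],0),np.nanpercentile(q[k,2],[50,95]))
k=(q[:,0]>.56)&(q[:,0]<.70)&(q[:,1]>-.1)&(q[:,1]<-.06)&(q[:,2]>.085);print('gate top',np.percentile(q[k,2],[50,90]))
print(robot.read_state()['contact_force'])
S=np.load('pics/s25_w.npy').reshape(-1,3);k=(S[:,0]>.38)&(S[:,0]<.46)&(S[:,1]>0)&(S[:,1]<.25)&(S[:,2]>.012)&(S[:,2]<.06)
print('wedge',cv2.minAreaRect((S[k][:,:2]*1000).astype(np.float32)))
```

```text
3048 [ 0.56232656 -0.02353683 -0.00151562] [0.69946764 0.11545624 0.42770463] [0.04754966 0.39219286]
gate top [0.11063969 0.11182334]
[ 0.11642363 -0.10821663 -0.73107901]
wedge ((419.1016845703125, 105.08185577392578), (192.3341522216797, 40.561973571777344), 88.52215576171875)
```

View pics/w25.png

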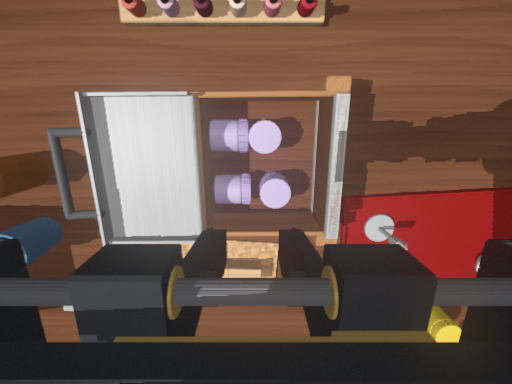

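View pics/s25.png

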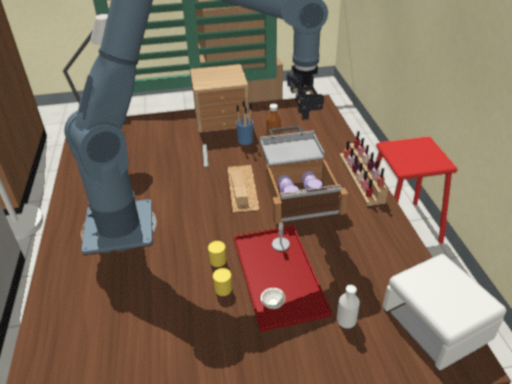

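Run:
```python
from h import *
W=np.load('pics/w25_w.npy')
for uv in [(222,135),(265,137),(228,190),(274,190),(240,135)]: print(uv,np.round(W[uv[1],uv[0]],3))
print(robot.close_job())
```

```text
(222, 135) [0.676 0.083 0.049]
(265, 137) [0.674 0.018 0.059]
(228, 190) [0.589 0.076 0.05 ]
(274, 190) [0.592 0.002 0.06 ]
(240, 135) [0.676 0.055 0.051]
the job is handed in; nothing more can be done
None
```

I finished the task and handed it in at about 48.5 s of the 210 s allowed; the close call gives no verdict. I couldn't read the gate and tip tray joints directly, so those checks come from depth measurements.

- **Gate:** I pulled the wedge out in five tugs of about 2 cm, and the panel sank about 4 mm each time. It rested at roughly 9 mm after the third tug. At the end its top edge read about 0.111 m, against 0.110 m when shut.
- **Wedge:** It lies flat and lengthwise on the cork strip, about 17 mm off centre across. Along the strip it is about 10 mm or less off centre. It sits off-centre on purpose, so the gripper stayed clear of the hopper wall.
- **Jars:** All four stood on the level tip tray before I raised it by the handle to about 1.2 rad. They slid off together, and all four are in the hopper: two standing and two lying, with tops at or below 0.06 m. I saw no jar knocked aside during the run.
- **Tip tray:** It is empty and let go. Its floor is level, with a fitted slope under 0.001 rad at 0.100 m.
- **Bystanders:** The ring dish, clip stand, glass file, brush cup and bottles look unmoved and upright in the last side picture. I didn't measure their positions again.
- **Other:** No check failed. The side camera read about 5 mm off the wrist camera in y, so I used the wrist camera to place the jar grasps and the handle. The gripper ended above the hopper touching nothing, with no contact force beyond sensor noise.

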